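Mark the hex hose couplings in the clamp and put them away by colour

ROBOT

A 7-joint arm with a two-finger parallel gripper is mounted at the origin on the work surface. World frame = base frame: x ahead of the robot, y to its left, z up, the work surface at z = 0. Lengths are in mm, angles in rad, forces in N, time in s.
With the tool pointing down it reaches from about 400 to 850 mm from the base axis. Payload 10.4 kg.
Tool frame: the origin (TCP) lies at the very end of the fingers, on their centre line; the grasp point (between the pads) lies 19 mm behind it (bot.tcp_to_grasp is the distance from the TCP to the grasp point, in mm); z points along the fingers, y is the line along which they close (so a half turn about z gives the same grasp; the last joint's range is limited). The gripper opens to 85 mm and grips with 20 to 120 N. Pads are 22 mm wide; open, the fingers measure 114 mm over their backs; the gripper's body (76 mm by 85 mm) begins 54 mm behind the grasp point. The pads swing forward as they close: fully open they stand 13 mm farther back than shut.
Start: joints at [-1.298, 0.332, -0.065, 1.46, 0.022, 1.35, -0.088], TCP at [182.177, 597.882, 231.338] pointing down, gripper open.
Joint ranges: [-2.6, 2.6], [-0.5, 2.12], [-1.47, 1.34], [0.16, 2.42], [-1.27, 4.41], [0.06, 2.06], [-2.6, 2.6]. Speed limits (rad/s): [2.22, 2.22, 2.79, 2.79, 3.14, 3.14, 3.14].

INTERFACE

Orientations are given as a rotation vector (axis times angle).
In Python, from station import readout, imaging, job, bot gives the robot as it stands. The module is installed in compiled form; this text tells all that it offers.
- The arm moves only by the tool move_arm, never from a script. Its argument "commands" is a list that holds one entry, the list of rows, each a list of 5 numbers: the shift along the tool's x, y, z in cm, then the turn about the tool's z in degrees, then the gripper command: -1 is fully open, 1 is shut, values between are in proportion. In form: [[[tx, ty, tz, turn, claw], ...]]. A call has 1 to 5 rows; each row shifts and turns the commanded pose from where the row before left it, along the tool's axes as they then stand; what a row does not reach is not made up. A row lasts 1/10 s, in which the tool goes at most 50 mm and 8.59 degrees, less where a joint would pass 70% of its speed; a pose out of reach is approached as far as the arm can. A call is refused whole if a number of a shift passes 5 or a number of a turn 8.59, either way. A call with a gripper value outside its range is refused whole. The fingers move at their own pace and stop on an object; "newtons" is the grip in N (left out, the last holds). Time passes only in rows, so rows that do not move let the fingers close. It gives the time, the measured TCP pose, the force, the opening and the grip force at its end, in the units of the state.
- readout.sense(): the state, without advancing time (a new reading comes with each control period).
- imaging.camera(name): name is "scene" or "side" or "wrist"; returns (picture, depth): 384x512x3 uint8, red, green, blue; 384x512 float32, mm along the optical axis (not along the pixel's ray), 0 where there is no reading.
- imaging.camera_params(name): a dict with "fx", "fy", "cx", "cy" (pixels), "k1" (the pictures are not rectified: a ray, as slopes to the right and down, at radius r is drawn at 1 + k1 r^2 times it, then the intrinsics apply), "R" (3x3) and "t" (3): a world point X has camera coordinates R X + t. Camera axes: x right, y down, z forward; pixel columns grow to the right and rows downward; lengths in mm; the calibration is good to about 2 mm. A picture is of the moment at which its call begins: read the wrist's pose just before it. camera_params takes no time and is no camera call; for the wrist camera it gives the pose at the moment of the call.
- job.job_done(): hands the job in; it is judged then, once.
The state is a dict: "time_s": time; "qpos": joint angles; "qvel": joint speeds; "effort": joint torques, N m; "tcp_pos": TCP position; "tcp_rot": TCP orientation; "contact_force": force on the tool from outside, world axes, zero at the start; "ft_torque": the same for the moment, N m; "grip_width": finger opening in mm; "finger_force": force on a finger pad.
Only numpy, scipy, OpenCV 4.12 (cv2) and the standard library are available. Lean on these libraries where they do the work, as an engineer would, in place of code of your own. Each camera call takes 0.05 s, during which the arm holds its last target. There are 200 camera calls.

TASK

Open the marking clamp and stand every hose coupling on the counter upright on its base plate, flats square to the jaws, then slide the jaw shut so that it holds them all and press the green start button fully down once they are clamped. After that open the clamp again and put each coupling upright, fully down, into the holder of its own colour, leaving the jaw open. Do not disturb the vase, the carton or the tape.

Things in the scene. Friction and masses are not known exactly. Their poses are not given: they have to be found in the camera images.
- red_mid (a point): loose hexagonal aluminium hose coupling with a red collar, standing on end; the point is its centre, half-way up. 50 mm tall: hex body 40 mm across flats (46 across corners), 44 mm tall (dark heavy steel foot 16 mm, hollow above), then a round collar 34 mm wide, 6 mm high. z is its long axis (up), x points square out of a flat (others every 60 degrees). About 180 g. May be absent (None)
- red_holder: fixed storage holder with red walls, home of the red coupling. Origin: centre of underside, on the counter. 66 (x) by 61 (y) mm; floor 6 mm up; walls along x, inner faces at y = -22.5 and 22.5 mm, tops 20 mm up, inner top edges bevelled 4 mm; end stops at x = -26 and 26 mm, 12 mm high. A coupling goes right down only with two opposite flats along the walls
- yellow_mid (a point): loose hexagonal aluminium hose coupling with a yellow collar, standing on end; the point is its centre, half-way up. 50 mm tall: hex body 40 mm across flats (46 across corners), 44 mm tall (dark heavy steel foot 16 mm, hollow above), then a round collar 34 mm wide, 6 mm high. z is its long axis (up), x points square out of a flat (others every 60 degrees). About 180 g. May be absent (None)
- yellow_holder: fixed storage holder with yellow walls, home of the yellow coupling. Origin: centre of underside, on the counter. 66 (x) by 61 (y) mm; floor 6 mm up; walls along x, inner faces at y = -22.5 and 22.5 mm, tops 20 mm up, inner top edges bevelled 4 mm; end stops at x = -26 and 26 mm, 12 mm high. A coupling goes right down only with two opposite flats along the walls
- blue_mid (a point): loose hexagonal aluminium hose coupling with a blue collar, standing on end; the point is its centre, half-way up. 50 mm tall: hex body 40 mm across flats (46 across corners), 44 mm tall (dark heavy steel foot 16 mm, hollow above), then a round collar 34 mm wide, 6 mm high. z is its long axis (up), x points square out of a flat (others every 60 degrees). About 180 g. May be absent (None)
- blue_holder: fixed storage holder with blue walls, home of the blue coupling. Origin: centre of underside, on the counter. 66 (x) by 61 (y) mm; floor 6 mm up; walls along x, inner faces at y = -22.5 and 22.5 mm, tops 20 mm up, inner top edges bevelled 4 mm; end stops at x = -26 and 26 mm, 12 mm high. A coupling goes right down only with two opposite flats along the walls
- green_mid (a point): loose hexagonal aluminium hose coupling with a green collar, standing on end; the point is its centre, half-way up. 50 mm tall: hex body 40 mm across flats (46 across corners), 44 mm tall (dark heavy steel foot 16 mm, hollow above), then a round collar 34 mm wide, 6 mm high. z is its long axis (up), x points square out of a flat (others every 60 degrees). About 180 g. May be absent (None)
- green_holder: fixed storage holder with green walls, home of the green coupling. Origin: centre of underside, on the counter. 66 (x) by 61 (y) mm; floor 6 mm up; walls along x, inner faces at y = -22.5 and 22.5 mm, tops 20 mm up, inner top edges bevelled 4 mm; end stops at x = -26 and 26 mm, 12 mm high. A coupling goes right down only with two opposite flats along the walls
- clamp: fixed marking clamp; origin at counter level, x points from sliding jaw to fixed jaw, z up. Base plate (x -105..140, y -135..135 mm), top 8 mm above origin. Grey fixed jaw: face at x = 22.5 mm, 40 mm deep; aluminium sliding jaw on the -x side. Jaws span y -125..125 mm, tops 22 mm above origin, inner top edges bevelled 4 mm. Blue marker housing 45 mm high at x 80..135, y -75..75 mm
- row_mid (a point): centre of the marking row, on top of the clamp's base plate, mid-way between the fully open jaws; axes as the clamp's. Up to four couplings stand here in a row along y; yellow squares on the plate at y = -90, -30, 30 and 90 mm from this point suggest where. A coupling turned more than about 5 degrees out of square jams between the jaws and keeps the jaw from shutting
- jaw (a joint): opening of the sliding jaw in metres: the gap between the jaws is 30 mm plus this value, 0 = gap 30 mm, 0.015 = fully open, gap 45 mm; 0.010 when shut on couplings, which it pushes up against the fixed jaw. It slides along the clamp's x by hand (3 N friction, plus that of the couplings it pushes) and stays where it is left. It grows as the jaw moves to the clamp's -x
- jaw_grip (a point): centre of the sliding jaw's black upright grip fin, 14 mm thick along the clamp's x, 50 mm wide along y; its top lies 15 mm above this point, the top of the jaw under it 25 mm below this point. Moves with the jaw
- start (a joint): travel of the green start button: 0 = up, 0.006 m = fully down (5 N); springs back
- start_top (a point): centre of the top of the green start button (28 mm in diameter), pressed straight down
- vase: bystander: loose glass water-pipe vase, 200 mm tall, up to 150 mm wide; origin under its centre; leave it alone
- carton: bystander: small green drinks carton 55 x 45 x 142 mm; origin under its centre; leave it alone
- tape: bystander: roll of brown tape lying flat, 90 mm across, 35 mm high; origin under its centre; leave it alone
Not all that is in view belongs to the job. There is more than one size of the blue_holder; the job needs the smaller.

How it is judged:
By the outcome, as a careful person would: the job done as asked, in the order asked, and still so for the second after the job is handed in, with the robot touching nothing.
Of red_coupling, yellow_coupling, blue_coupling, green_coupling only 3 to 4 are there at a start; the rules pass over those that are not, and their reading is None.
At some moment in a run one of red_coupling, yellow_coupling, blue_coupling, green_coupling may be knocked a few centimetres aside while the robot is not near it.
It also fails if it takes over 208 s, if anything falls off the work surface, if the arm or the gripper's body presses on something with over 40 N, if the wrist force passes 120 N, or if a joint passes its speed limit or range.

## Working session

There is one attempt and no reset: what is moved stays moved. The work goes in short steps, Python scripts to look and compute and a tool call to move; the robot and the scene stay as the last step left them, time stands still between calls to the robot, and variables do not carry over. Pictures are saved under pics/ and viewed, at most 14 in all, crops included, and the job is handed in when it is done.

Besides the shell and the picture viewer there is one more tool, called after "Request:" by a JSON object that holds its "api" and its "payload". move_arm: Moves the arm, as the interface text tells. Its arguments: {"type":"object","properties":{"commands":{"type":"array","items":{"type":"array","items":{"type":"array","items":{"type":"number"}}}},"newtons":{"type":"number"}},"required":["commands"]}

```bash
mkdir -p pics; cat > h.py <<'E'
import numpy as np, cv2
from station import readout, imaging, job, bot
from scipy.spatial.transform import Rotation as Rn
def cap(n):
    P=imaging.camera_params(n); im,d=imaging.camera(n); return im,d,P
def rays(P,uv):
    uv=np.asarray(uv,float).reshape(-1,2)
    p=(uv-[P['cx'],P['cy']])/[P['fx'],P['fy']]
    q=p.copy()
    for _ in range(20): q=p/(1+P['k1']*(q**2).sum(1,keepdims=True))
    return np.c_[q,np.ones(len(q))]
def w_z(P,uv,z):
    R=np.array(P['R']);t=np.array(P['t']);d=rays(P,uv)@R;c=-R.T@t
    s=(z-c[2])/d[:,2]; return c+d*s[:,None]
def cloud(P,d):
    h,w=d.shape;u,v=np.meshgrid(np.arange(w),np.arange(h))
    r=rays(P,np.c_[u.ravel(),v.ravel()])*d.reshape(-1,1)
    X=(r-np.array(P['t']))@np.array(P['R']); X[d.ravel()==0]=np.nan
    return X.reshape(h,w,3)
def proj(P,X):
    c=np.asarray(X,float).reshape(-1,3)@np.array(P['R']).T+np.array(P['t']);p=c[:,:2]/c[:,2:]
    p=p*(1+P['k1']*(p**2).sum(1,keepdims=True)); return p*[P['fx'],P['fy']]+[P['cx'],P['cy']]
def save(n,im,box=None,sc=1):
    if box: im=im[box[1]:box[3],box[0]:box[2]]
    im=cv2.resize(im,None,fx=sc,fy=sc,interpolation=cv2.INTER_CUBIC); cv2.imwrite('pics/'+n+'.png',im[...,::-1])
def st():
    s=readout.sense();R=Rn.from_rotvec(s['tcp_rot']).as_matrix()
    print('t',round(s['time_s'],2),'tcp',np.round(s['tcp_pos'],1),'x',np.round(R[:,0],3),'y',np.round(R[:,1],3),'z',np.round(R[:,2],3),'w',round(s['grip_width'],1),'F',np.round(s['contact_force'],1));return s,R
E
python3 - <<'E'
from h import *
s,R=st();print(s['qpos'])
for n in ['scene','side','wrist']:
    im,d,P=cap(n);np.savez(n+'0.npz',im=im,d=d);
    R_=np.array(P['R']);print(n,-R_.T@np.array(P['t']),R_[2],P['fx'],P['k1'])
    save(n+'0',im,sc=1.5)
E
```

```text
t 0.0 tcp [182.1 597.5 230.5] x [-0.957  0.291 -0.   ] y [ 0.291  0.957 -0.001] z [-0.    -0.001 -1.   ] w 85.3 F [ 0.7 -0.4  0.5]
[-1.29762394  0.33289542 -0.06471495  1.4609417   0.02160592  1.34984612
 -0.08846487]
scene [1084.9332997   -29.27408089  964.59191388] [-0.49753037  0.04335674 -0.86636235] 354.0671828896505 -0.0640000854229034
side [  39.65133433 -958.86759416  890.25702996] [ 0.38779201  0.70650997 -0.59199749] 466.79397465183064 0.01265214098906965
wrist [107.24547827 620.34749037 372.2750689 ] [ 0.29386531 -0.09220038 -0.95138965] 341.645660936356 -0.09453711667048045
```

View pics/scene0.png

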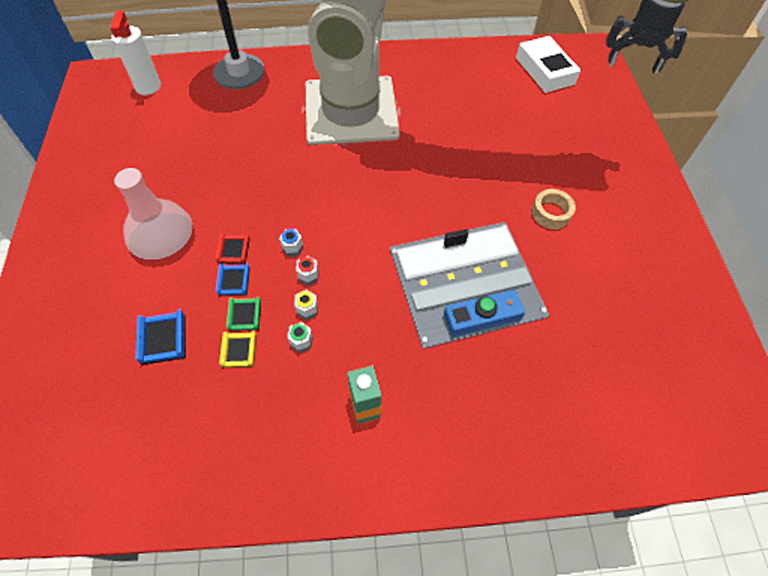

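View pics/side0.png

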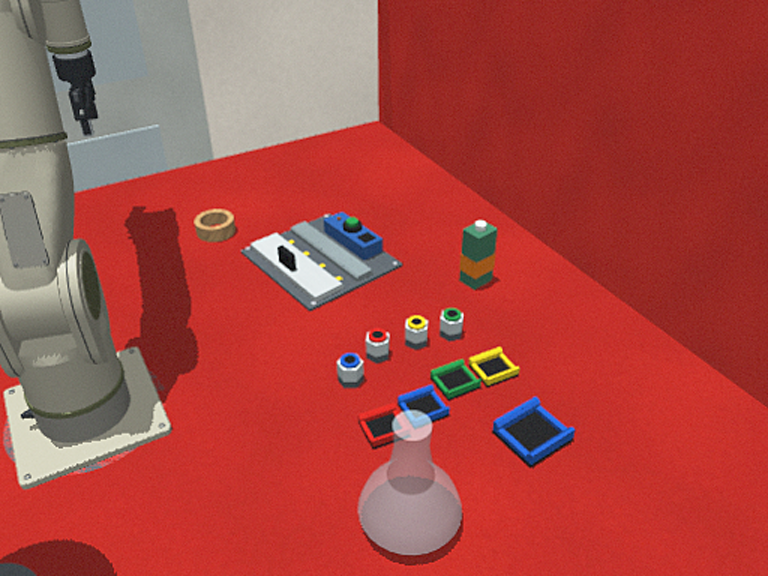

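Scene (in 768-wide pixels): four upright couplings: blue (291,239), red (307,267), yellow (305,302), green (299,334). Two blue holders: one at (232,279), the same size as the red, green and yellow ones, and a larger one at (160,337). The small one fits the job. The clamp is at (470,280), with its fin at (456,238) and button at (487,305).

```bash
cat >> h.py <<'E'
def masks(im):
    hsv=cv2.cvtColor(im,cv2.COLOR_RGB2HSV);H,S,V=[hsv[...,i].astype(int) for i in range(3)]
    return dict(yellow=(abs(H-28)<7)&(S>120)&(V>110),blue=(abs(H-108)<10)&(S>120)&(V>60),green=(abs(H-70)<18)&(S>90)&(V>50),red=((H<6)|(H>174))&(S>120)&(V>60),dark=(V<60),white=(S<50)&(V>150))
def comps(m,lo=15):
    n,l,s,c=cv2.connectedComponentsWithStats(m.astype(np.uint8));
    return [(l==i,c[i],s[i]) for i in range(1,n) if s[i,4]>=lo]
E
python3 - <<'E'
from h import *
for n in ['scene','side']:
    z=np.load(n+'0.npz');im=z['im'];P=imaging.camera_params(n);X=cloud(P,z['d']);M=masks(im)
    print(n,'table z',np.nanmedian(X[...,2][M['red']]))
    for k in ['red','yellow','blue','green','dark']:
        m=M[k]&(X[...,2]>9)&(X[...,2]<90)&(X[...,0]>250)
        for c,ct,s in comps(m,8):
            p=X[c];print(k,np.round(ct),s[4],'med',np.round(np.nanmedian(p,0)),'min',np.round(np.nanpercentile(p,3,axis=0)),'max',np.round(np.nanpercentile(p,97,axis=0)))
E
```

```text
scene table z 0.41740174964291876
red [154. 165.] 191 med [ 422. -284.   15.] min [ 386. -312.    9.] max [ 455. -249.   22.]
red [204. 176.] 55 med [ 502. -118.   50.] min [ 484. -133.   47.] max [ 513. -105.   52.]
yellow [203. 200.] 62 med [ 583. -121.   50.] min [ 565. -136.   47.] max [ 595. -109.   53.]
yellow [158. 232.] 218 med [ 661. -261.   17.] min [ 627. -288.    9.] max [ 690. -227.   23.]
blue [193. 157.] 55 med [ 427. -151.   50.] min [ 410. -167.   48.] max [ 439. -138.   53.]
blue [155. 186.] 167 med [ 502. -274.   15.] min [ 467. -304.   10.] max [ 532. -245.   21.]
blue [323. 209.] 783 med [640. 227.  44.] min [596. 155.  18.] max [665. 298.  48.]
blue [106. 225.] 526 med [ 629. -413.   22.] min [ 577. -453.   11.] max [ 670. -365.   30.]
green [162. 209.] 191 med [ 587. -252.   15.] min [ 550. -278.    9.] max [ 615. -219.   22.]
green [324. 203.] 82 med [628. 227.  66.] min [608. 217.  57.] max [641. 241.  70.]
green [199. 221.] 67 med [ 650. -134.   50.] min [ 636. -149.   48.] max [ 665. -120.   53.]
green [245. 271.] 30 med [815. -16.  83.] min [812. -34.  74.
[... 2589 characters left out ...]
.   53.] min [ 494. -124.   50.] max [ 508. -112.   56.]
dark [233. 239.] 19 med [ 426. -150.   52.] min [ 419. -157.   50.] max [ 433. -144.   55.]
dark [331. 240.] 11 med [ 677. -249.   10.] min [ 670. -251.    9.] max [ 685. -240.   12.]
dark [303. 248.] 11 med [ 594. -233.   10.] min [ 583. -237.    9.] max [ 600. -230.   12.]
dark [324. 248.] 8 med [ 643. -259.   10.] min [ 641. -268.    9.] max [ 649. -252.   11.]
dark [285. 269.] 15 med [ 510. -273.    9.] min [ 504. -281.    9.] max [ 523. -264.   11.]
dark [354. 287.] 381 med [ 625. -406.   11.] min [ 597. -432.    9.] max [ 657. -381.   14.]
dark [253. 285.] 26 med [ 414. -279.   10.] min [ 402. -291.    9.] max [ 426. -263.   11.]
```

```bash
python3 - <<'E'
from h import *
z=np.load('scene0.npz');save('crop0',z['im'],(80,140,380,265),2.6)
E
```

```text
(no output)
```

View pics/crop0.png

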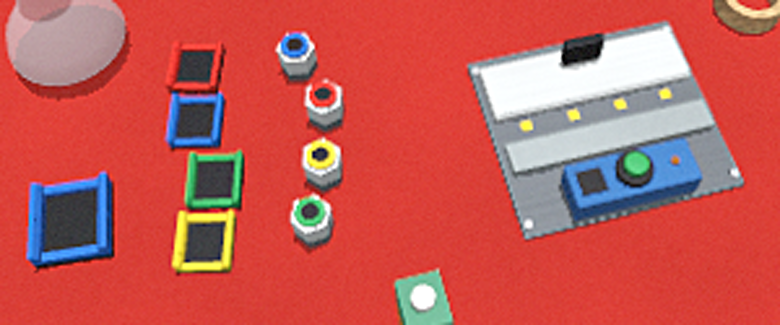

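Crop: the small blue holder (crop 195,120) matches the 66x61 mm outline. The big one (70,218) is about 93 mm, so it is not the one meant. Next I plan a survey pose over the clamp.

```bash
cat >> h.py <<'E'
def plan(wps,claw,cmax=4.8,tmax=8.4,s=None):
    """wps: list of (x,y,z,yawdeg[,claw]); prints rows in cm/deg, five per call"""
    if s is None: s=readout.sense()
    R=Rn.from_rotvec(s['tcp_rot']).as_matrix();p=np.array(s['tcp_pos']);a=np.degrees(np.arctan2(R[1,0],R[0,0]));rows=[]
    for w in wps:
        cl=w[4] if len(w)>4 else claw
        tg=np.array(w[:3]);da=(w[3]-a+180)%360-180
        n=max(1,int(np.ceil(np.linalg.norm(tg-p)/10/cmax)),int(np.ceil(abs(da)/tmax)))
        for i in range(n):
            c,sn=np.cos(np.radians(a)),np.sin(np.radians(a));d=(tg-p)/(n-i)
            r=[round((c*d[0]+sn*d[1])/10,2),round((sn*d[0]-c*d[1])/10,2),round(-d[2]/10,2),round(-da/n,2),cl]
            p=p+10*np.array([c*r[0]+sn*r[1],sn*r[0]-c*r[1],-r[2]]);a-=r[3];rows.append(r)
    for i in range(0,len(rows),5): print('[['+','.join(str(r).replace(' ','') for r in rows[i:i+5])+']]')
E
python3 - <<'E'
from h import *
plan([(540,260,300,100)],-1)
E
```

```text
[[[np.float64(-4.01),np.float64(-1.99),np.float64(-0.63),np.float64(5.73),-1],[np.float64(-4.19),np.float64(-1.58),np.float64(-0.63),np.float64(5.73),-1],[np.float64(-4.32),np.float64(-1.15),np.float64(-0.63),np.float64(5.73),-1],[np.float64(-4.41),np.float64(-0.71),np.float64(-0.63),np.float64(5.73),-1],[np.float64(-4.46),np.float64(-0.27),np.float64(-0.63),np.float64(5.73),-1]]]
[[[np.float64(-4.47),np.float64(0.18),np.float64(-0.63),np.float64(5.73),-1],[np.float64(-4.43),np.float64(0.62),np.float64(-0.63),np.float64(5.73),-1],[np.float64(-4.35),np.float64(1.06),np.float64(-0.63),np.float64(5.73),-1],[np.float64(-4.22),np.float64(1.49),np.float64(-0.63),np.float64(5.73),-1],[np.float64(-4.05),np.float64(1.9),np.float64(-0.63),np.float64(5.73),-1]]]
[[[np.float64(-3.83),np.float64(2.3),np.float64(-0.63),np.float64(5.73),-1]]]
```

Request:
{"api": "move_arm", "payload": {"commands": [[[-4.01,-1.99,-0.63,5.73,-1],[-4.19,-1.58,-0.63,5.73,-1],[-4.32,-1.15,-0.63,5.73,-1],[-4.41,-0.71,-0.63,5.73,-1],[-4.46,-0.27,-0.63,5.73,-1]]]}}

```text
time_s: 0.65
tcp_pos: [345.9, 442.9, 263.0]
tcp_rot: [-1.223, -2.893, 0.0]
contact_force: [0.0, 1.7, -0.4]
grip_width: 85.7
finger_force: 0.0
```

Request:
{"api": "move_arm", "payload": {"commands": [[[-4.47,0.18,-0.63,5.73,-1],[-4.43,0.62,-0.63,5.73,-1],[-4.35,1.06,-0.63,5.73,-1],[-4.22,1.49,-0.63,5.73,-1],[-4.05,1.9,-0.63,5.73,-1]]]}}

```text
time_s: 1.15
tcp_pos: [508.5, 289.4, 294.5]
tcp_rot: [-1.901, -2.501, -0.0]
contact_force: [0.6, 0.5, 0.2]
grip_width: 85.0
finger_force: 0.0
```

Request:
{"api": "move_arm", "payload": {"commands": [[[-3.83,2.3,-0.63,5.73,-1],[0,0,0,0,-1],[0,0,0,0,-1]]]}}

```text
time_s: 1.45
tcp_pos: [540.6, 259.4, 300.3]
tcp_rot: [-2.021, -2.405, 0.001]
contact_force: [-0.1, 0.1, -0.2]
grip_width: 85.5
finger_force: 0.0
```

```bash
sed -i "s/str(r)/str([float(v) for v in r])/" h.py; python3 - <<'E'
from h import *
st();im,d,P=cap('wrist');np.savez('w1.npz',im=im,d=d,R=P['R'],t=P['t']);save('w1',im,sc=1.5)
X=cloud(P,d);M=masks(im)
for k in ['yellow','green','dark','blue']:
    for c,ct,s in comps(M[k],15):
        p=X[c];print(k,np.round(ct),s[4],'med',np.round(np.nanmedian(p,0),1),'min',np.round(np.nanpercentile(p,3,axis=0)),'max',np.round(np.nanpercentile(p,97,axis=0)))
E
```

```text
t 1.45 tcp [540.6 259.4 300.3] x [-0.172  0.985 -0.   ] y [ 0.985  0.172 -0.   ] z [-0. -0. -1.] w 85.5 F [-0.1  0.1 -0.2]
yellow [235. 110.] 86 med [505.2 297.5   7.5] min [500. 292.   6.] max [511. 303.   9.]
yellow [236. 157.] 82 med [515.6 238.6   7.8] min [510. 232.   6.] max [521. 244.   9.]
yellow [237. 201.] 81 med [526.2 179.5   8. ] min [521. 173.   6.] max [532. 185.   9.]
yellow [238. 241.] 71 med [537.1 119.9   7.9] min [531. 114.   6.] max [543. 126.   9.]
green [325. 192.] 467 med [625.7 229.3  65.8] min [614. 217.  56.] max [638. 240.  67.]
dark [322. 186.] 508 med [620.2 235.6  56. ] min [606. 210.  49.] max [645. 248.  58.]
dark [320. 225.] 463 med [635.1 179.5  45.8] min [622. 165.  44.] max [649. 193.  47.]
dark [258. 344.] 27323 med [540.6 269.6 368.3] min [474. 245. 324.] max [605. 282. 386.]
blue [320. 174.] 3814 med [617.5 254.5  44. ] min [592. 159.  24.] max [656. 301.  46.]
```

View pics/w1.png

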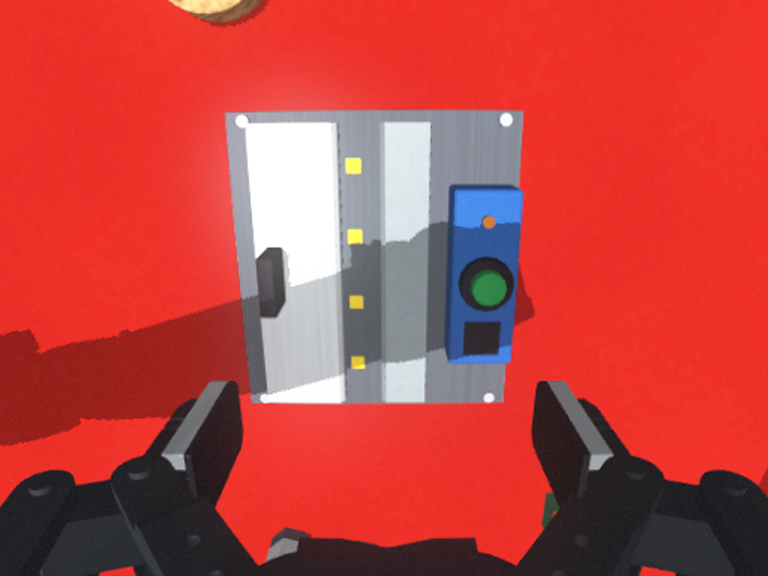

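Wrist view (768-wide pixels): the sliding jaw is close to the squares, so the clamp is not open. Fin at about (272,282), squares at x≈355, button (489,288). Now the fin in clamp axes.

```bash
cat >> h.py <<'E'
CA=np.radians(10.2);CX=np.array([np.cos(CA),np.sin(CA)]);CY=np.array([-np.sin(CA),np.cos(CA)]);ROW=np.array([521.0,208.9])
def tocl(X): D=X[...,:2]-ROW; return np.stack([D@CX,D@CY,X[...,2]],-1)
def fromcl(x,y): return np.round(ROW+x*CX+y*CY,1)
E
python3 - <<'E'
from h import *
z=np.load('w1.npz');P=dict(imaging.camera_params('wrist'));P['R']=z['R'];P['t']=z['t'];X=cloud(P,z['d'])
sq=np.array([X[c].mean(0) for c,ct,s in comps(masks(z['im'])['yellow'],40)]);C=tocl(sq);print(np.round(C,1))
C=tocl(X).reshape(-1,3)
f=C[(C[:,2]>50)&(C[:,2]<72)&(C[:,0]<-20)&(C[:,0]>-120)&(abs(C[:,1])<60)];print('fin',len(f),np.round(np.percentile(f,[2,50,98],axis=0),1))
f=f[f[:,2]>58];print('fintop',len(f),np.round(np.percentile(f,[2,50,98],axis=0),1))
j=C[(abs(C[:,2]-22)<2.5)&(C[:,0]<10)&(C[:,0]>-120)&(C[:,1]>40)&(C[:,1]<120)];print('jaw',np.round(np.percentile(j,[1,50,99],axis=0),1))
j=C[(abs(C[:,2]-22)<2.5)&(C[:,0]>10)&(C[:,0]<75)&(C[:,1]>40)&(C[:,1]<120)];print('fixed',np.round(np.percentile(j,[1,50,99],axis=0),1))
p=fromcl(-75,0);print(p)
E
```

```text
[[  nan   nan   nan]
 [  0.   30.1   7.7]
 [ -0.1 -30.1   7.9]
 [  nan   nan   nan]]
fin 571 [[-73.  -23.7  50.7]
 [-65.1   1.5  60.9]
 [-59.3  24.5  62.8]]
fintop 490 [[-73.  -24.3  58.8]
 [-66.    0.5  61.2]
 [-59.5  23.7  62.8]]
jaw [[-83.   40.6  19.6]
 [-48.5  81.3  21.2]
 [-14.6 119.3  23. ]]
fixed [[ 25.2  40.8  19.6]
 [ 43.6  81.4  21.1]
 [ 62.6 119.2  23. ]]
[447.2 195.6]
```

```bash
python3 - <<'E'
from h import *
p=fromcl(-66,0)
plan([(*p,110,100.2),(*p,34,100.2)],-1)
E
```

```text
[[[-0.96,-1.87,3.8,-0.03,-1.0],[-0.96,-1.87,3.8,-0.03,-1.0],[-0.95,-1.87,3.81,-0.03,-1.0],[-0.96,-1.87,3.8,-0.03,-1.0],[-0.95,-1.87,3.81,-0.03,-1.0]]]
[[[-0.0,-0.0,3.8,0.01,-1.0],[-0.0,-0.0,3.8,0.01,-1.0]]]
```

Request:
{"api": "move_arm", "payload": {"commands": [[[-0.96,-1.87,3.8,0,-1],[-0.96,-1.87,3.8,0,-1],[-0.95,-1.87,3.81,0,-1],[-0.96,-1.87,3.8,0,-1],[-0.95,-1.87,3.81,0,-1]]]}}

```text
time_s: 2.0
tcp_pos: [454.3, 197.9, 109.0]
tcp_rot: [-2.014, -2.41, -0.001]
contact_force: [0.3, -0.1, -0.6]
grip_width: 85.2
finger_force: 0.0
```

Request:
{"api": "move_arm", "payload": {"commands": [[[0,0,2.5,0,-1],[0,0,2.5,0,-1],[0,0,2.6,0,-1],[0,0,0,0,-1],[0,0,0,0,1]]], "newtons": 40}}

```text
time_s: 2.5
tcp_pos: [455.7, 197.8, 34.8]
tcp_rot: [-2.016, -2.409, 0.001]
contact_force: [0.1, 0.3, 1.1]
grip_width: 73.4
finger_force: 0.0
```

Request:
{"api": "move_arm", "payload": {"commands": [[[0,0,0,0,1],[0,0,0,0,1],[0,0,0,0,1],[0,0,0,0,1],[0,0,0,0,1]]]}}

```text
time_s: 3.0
tcp_pos: [456.5, 197.2, 35.0]
tcp_rot: [-2.019, -2.407, -0.001]
contact_force: [-2.1, -0.4, 6.2]
grip_width: 13.1
finger_force: 40.8
```

Request:
{"api": "move_arm", "payload": {"commands": [[[0,-0.4,0,0,1],[0,-0.4,0,0,1],[0,-0.3,0,0,1],[0,0,0,0,1],[0,0,0,0,1]]]}}

```text
time_s: 3.5
tcp_pos: [445.6, 195.2, 35.0]
tcp_rot: [-2.019, -2.407, -0.002]
contact_force: [0.7, -0.5, 9.2]
grip_width: 13.5
finger_force: 41.3
```

Gripped, and the jaw moved 11 mm. I keep pulling until it meets the stop.

Request:
{"api": "move_arm", "payload": {"commands": [[[0,-0.2,0,0,1],[0,0,0,0,1]]]}}

```text
time_s: 3.7
tcp_pos: [445.0, 195.1, 35.1]
tcp_rot: [2.018, 2.405, 0.005]
contact_force: [9.6, 0.8, -0.5]
grip_width: 13.4
finger_force: 40.3
```

Request:
{"api": "move_arm", "payload": {"commands": [[[0,-0.2,0,0,1],[0,0,0,0,1]]]}}

```text
time_s: 3.9
tcp_pos: [445.0, 195.1, 35.1]
tcp_rot: [2.017, 2.403, 0.011]
contact_force: [20.1, 4.5, -12.4]
grip_width: 13.5
finger_force: 40.4
```

Request:
{"api": "move_arm", "payload": {"commands": [[[0,-0.15,0,0,1],[0,0,0,0,1]]]}}

```text
time_s: 4.1
tcp_pos: [445.0, 195.2, 35.2]
tcp_rot: [2.016, 2.402, 0.015]
contact_force: [30.1, 7.1, -23.2]
grip_width: 12.9
finger_force: 39.8
```

Request:
{"api": "move_arm", "payload": {"commands": [[[0,0.5,0,0,1],[0,0,0,0,-1],[0,0,0,0,-1],[0,0,0,0,-1],[0,0,-4,0,-1]]]}}

```text
time_s: 4.6
tcp_pos: [441.5, 193.3, 70.7]
tcp_rot: [-2.017, -2.406, 0.014]
contact_force: [0.4, 0.9, -0.1]
grip_width: 70.5
finger_force: 0.0
```

```bash
python3 - <<'E'
from h import *
s,R=st();p=s['tcp_pos']
plan([(p[0],p[1],130,100.2),(530,-165,320,90)],-1)
E
```

```text
t 4.6 tcp [441.5 193.3  70.7] x [-0.175  0.985 -0.004] y [ 0.985  0.175 -0.008] z [-0.008 -0.005 -1.   ] w 70.5 F [ 0.4  0.9 -0.1]
[[[0.0,0.0,-2.96,-0.07,-1.0],[0.0,0.0,-2.97,-0.07,-1.0],[-4.09,0.26,-2.11,1.13,-1.0],[-4.09,0.34,-2.11,1.13,-1.0],[-4.08,0.43,-2.11,1.13,-1.0]]]
[[[-4.07,0.51,-2.11,1.13,-1.0],[-4.06,0.58,-2.11,1.13,-1.0],[-4.04,0.67,-2.11,1.13,-1.0],[-4.03,0.74,-2.11,1.13,-1.0],[-4.02,0.82,-2.11,1.13,-1.0]]]
[[[-4.0,0.91,-2.12,1.13,-1.0]]]
```

Request:
{"api": "move_arm", "payload": {"commands": [[[0,0,-2.96,0,-1],[0,0,-2.97,0,-1],[-4.09,0.26,-2.11,1.13,-1],[-4.09,0.34,-2.11,1.13,-1],[-4.08,0.43,-2.11,1.13,-1]]]}}

```text
time_s: 5.1
tcp_pos: [473.7, 74.0, 197.7]
tcp_rot: [-2.089, -2.346, 0.0]
contact_force: [1.9, 0.8, 0.5]
grip_width: 85.2
finger_force: 0.0
```

Request:
{"api": "move_arm", "payload": {"commands": [[[-4.07,0.51,-2.11,1.13,-1],[-4.06,0.58,-2.11,1.13,-1],[-4.04,0.67,-2.11,1.13,-1],[-4.03,0.74,-2.11,1.13,-1],[-4.02,0.82,-2.11,1.13,-1]]]}}

```text
time_s: 5.6
tcp_pos: [522.3, -125.2, 303.2]
tcp_rot: [-2.202, -2.239, -0.001]
contact_force: [0.5, -0.1, -0.4]
grip_width: 85.3
finger_force: 0.0
```

Request:
{"api": "move_arm", "payload": {"commands": [[[-4,0.91,-2.12,1.13,-1],[0,0,0,0,-1],[0,0,0,0,-1]]]}}

```text
time_s: 5.9
tcp_pos: [532.1, -164.3, 323.4]
tcp_rot: [-2.226, -2.216, 0.001]
contact_force: [-0.3, 0.5, -0.2]
grip_width: 84.9
finger_force: 0.0
```

```bash
python3 - <<'E'
from h import *
st();im,d,P=cap('wrist');np.savez('w2.npz',im=im,d=d,R=P['R'],t=P['t']);save('w2',im,sc=1.5)
X=cloud(P,d);M=masks(im)
for k in ['red','yellow','green','blue']:
    for c,ct,s in comps(M[k]&(X[...,2]>9)&(X[...,2]<90),15):
        p=X[c];print(k,np.round(ct),s[4],'med',np.round(np.nanmedian(p,0),1),'min',np.round(np.nanpercentile(p,3,axis=0)),'max',np.round(np.nanpercentile(p,97,axis=0)))
E
```

```text
t 5.9 tcp [ 532.1 -164.3  323.4] x [0.005 1.    0.   ] y [ 1.    -0.005 -0.001] z [-0.001  0.    -1.   ] w 84.9 F [-0.3  0.5 -0.2]
red [230. 111.] 403 med [ 499.1 -119.7   49. ] min [ 484. -134.   48.] max [ 514. -105.   51.]
red [179. 224.] 962 med [ 418.4 -283.9   15.9] min [ 387. -311.   10.] max [ 452. -250.   20.]
yellow [296. 113.] 384 med [ 578.7 -122.4   49. ] min [ 565. -137.   47.] max [ 594. -108.   51.]
yellow [347. 209.] 958 med [ 658.3 -260.9   15.8] min [ 627. -288.   10.] max [ 691. -228.   20.]
green [469.  28.] 404 med [763.  -25.2  80.3] min [759. -45.  71.] max [767.  -6.  89.]
green [441.  34.] 234 med [762.8 -24.6  17.9] min [759. -44.   9.] max [767.  -7.  27.]
green [353. 124.] 397 med [ 647.6 -135.4   49.1] min [ 634. -150.   47.] max [ 664. -121.   50.]
green [293. 203.] 874 med [ 581.7 -251.3   15.8] min [ 550. -279.   10.] max [ 613. -220.   20.]
blue [171. 138.] 345 med [ 426.7 -151.3   49.1] min [ 410. -167.   48.] max [ 441. -137.   51.]
blue [236. 221.] 730 med [ 502.3 -277.    16.7] min [ 467. -305.   10.] max [ 531. -246.   20.]
blue [318. 306.] 1280 med [ 628.6 -430.2   24.1] min [ 576. -454.   14.] max [ 668. -367.   29.]
```

View pics/w2.png

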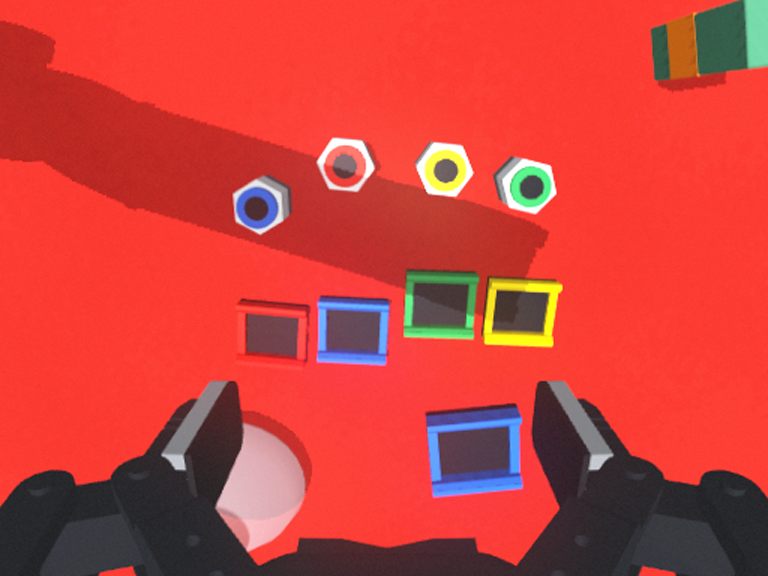

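The view shows all four couplings, from left to right blue (262,207), red (345,165), yellow (445,168), green (530,187). The holders, left to right, are red (273,332), blue small (352,331), green (440,305), yellow (521,313). The large blue one at (475,450) is left alone. Next, hex angles and holder poses.

```bash
cat >> h.py <<'E'
from scipy.optimize import minimize
def hexfit(P,d,c0,ztop=44):
    h,w=d.shape;u,v=np.meshgrid(np.arange(w),np.arange(h));q=w_z(P,np.c_[u.ravel(),v.ravel()],ztop)[:,:2]
    Z=cloud(P,d)[...,2].ravel();k=(np.linalg.norm(q-c0,axis=1)<36)&np.isfinite(Z);q=q[k];m=((Z[k]>ztop-4)&(Z[k]<ztop+14)).astype(float)
    def f(x):
        a=np.radians(x[2]+np.array([0,60,120]));sd=np.abs((q-x[:2])@np.array([np.cos(a),np.sin(a)])).max(1)-20
        return ((1/(1+np.exp(np.clip(sd/.6,-30,30)))-m)**2).mean()
    r=min((minimize(f,[*c0,a],method='Nelder-Mead',options=dict(initial_simplex=np.array([[*c0,a],[c0[0]+3,c0[1],a],[c0[0],c0[1]+3,a],[*c0,a+8]]))) for a in (0,15,30,45)),key=lambda r:r.fun)
    return np.r_[r.x[:2],r.x[2]%60,r.fun]
def collar(im,X,k,z=(42,58)):
    m=masks(im)[k]&(X[...,2]>z[0])&(X[...,2]<z[1]); c=[c for c in comps(m,40) if c[2][4]<1500]
    return [np.nanmedian(X[c[0]],0)[:2] for c in c]
E
python3 - <<'E'
from h import *
z=np.load('w2.npz');P=dict(imaging.camera_params('wrist'));P['R']=z['R'];P['t']=z['t'];im,d=z['im'],z['d'];X=cloud(P,d);M=masks(im)
for k in ['red','yellow','green','blue']:
    for c in collar(im,X,k): print(k,np.round(hexfit(P,d,c),3))
    for c,ct,s in comps(M[k]&(X[...,2]>9)&(X[...,2]<22),300):
        p=X[c];r=cv2.minAreaRect(p[p[:,2]>14][:,:2].astype(np.float32));r2=cv2.minAreaRect(p[:,:2].astype(np.float32));print('  holder',np.round(r[0],1),np.round(r[1],1),round(r[2],1),np.round(r2[0],1),np.round(r2[1],1),round(r2[2],1))
E
```

```text
red [ 4.98929e+02 -1.19549e+02  2.29860e+01  1.00000e-02]
  holder [ 420.1 -281.5] [61.5 67.1] 84.0 [ 420.  -281.4] [61.7 67.1] 84.3
yellow [ 5.79142e+02 -1.23440e+02  2.44260e+01  9.00000e-03]
  holder [ 659.1 -259.1] [61.8 66. ] 86.9 [ 659.  -259.2] [61.9 66.3] 86.7
green [ 6.49439e+02 -1.36299e+02  1.65700e+01  9.00000e-03]
  holder [ 581.6 -250.3] [60.3 64.9] 88.0 [ 581.5 -250.3] [60.3 65.1] 88.0
blue [ 4.2580e+02 -1.5237e+02  3.1000e-01  1.2000e-02]
  holder [ 498.9 -276.2] [59.5 63.9] 86.4 [ 499.1 -276.2] [59.5 64.2] 86.4
  holder [ 639.6 -414.8] [57.7 63.5] 5.5 [ 639.6 -414.8] [57.7 63.5] 5.5
```

```bash
python3 - <<'E'
from h import *
plan([(499,-119.5,130,113),(499,-119.5,17,113)],-0.32)
E
```

```text
[[[0.87,-0.66,3.86,-4.63,-0.32],[0.92,-0.59,3.86,-4.63,-0.32],[0.96,-0.52,3.86,-4.63,-0.32],[1.0,-0.44,3.85,-4.63,-0.32],[1.03,-0.36,3.86,-4.63,-0.32]]]
[[[0.0,0.0,3.77,0.01,-0.32],[0.0,0.0,3.76,0.01,-0.32],[0.0,0.01,3.77,0.01,-0.32]]]
```

Request:
{"api": "move_arm", "payload": {"commands": [[[0.87,-0.66,3.86,-4.63,-0.32],[0.92,-0.59,3.86,-4.63,-0.32],[0.96,-0.52,3.86,-4.63,-0.32],[1,-0.44,3.85,-4.63,-0.32],[1.03,-0.36,3.86,-4.63,-0.32]]], "newtons": 40}}

```text
time_s: 6.45
tcp_pos: [498.2, -117.7, 128.7]
tcp_rot: [-1.725, -2.624, -0.001]
contact_force: [0.4, -0.3, 0.1]
grip_width: 56.5
finger_force: 0.0
```

Request:
{"api": "move_arm", "payload": {"commands": [[[0,0,0,0,-0.32]]]}}

```text
time_s: 6.55
tcp_pos: [495.2, -116.8, 126.1]
tcp_rot: [-1.722, -2.617, 0.006]
contact_force: [-0.1, -0.2, 0.1]
grip_width: 56.5
finger_force: 0.0
```

```bash
cat >> h.py <<'E'
def look(k,ztop=44,z=(42,58),tag=None):
    s,R=st();im,d,P=cap('wrist');X=cloud(P,d);cs=collar(im,X,k,z)
    if tag: save(tag,im,sc=1.5)
    out=[hexfit(P,d,c,ztop) for c in cs];print(k,[np.round(o,3).tolist() for o in out]);return s,out
E
python3 - <<'E'
from h import *
s,o=look('red');o=o[0];plan([(o[0],o[1],17,o[2]+90)],-0.32,cmax=3.9,s=s)
E
```

```text
t 6.55 tcp [ 495.2 -116.8  126.1] x [-0.396  0.918  0.005] y [ 0.918  0.396 -0.008] z [-0.009  0.002 -1.   ] w 56.5 F [-0.1 -0.2  0.1]
red [[498.508, -118.87, 24.132, 0.009]]
[[[-0.11,0.08,3.64,-0.27,-0.32],[-0.11,0.07,3.63,-0.27,-0.32],[-0.1,0.07,3.64,-0.27,-0.32]]]
```

Request:
{"api": "move_arm", "payload": {"commands": [[[0,0,2,-1,-0.32],[0,0,3,0,-0.32],[0,0,3,0,-0.32],[0,0,2,0,-0.32],[0,0,0,0,-0.32]]]}}

```text
time_s: 7.1
tcp_pos: [499.3, -119.8, 30.5]
tcp_rot: [-1.712, -2.633, 0.001]
contact_force: [-0.9, -0.0, 0.5]
grip_width: 56.7
finger_force: 0.0
```

```bash
python3 - <<'E'
from h import *
s,o=look('red',tag='g1')
E
```

```text
t 7.1 tcp [ 499.3 -119.8   30.5] x [-0.406  0.914  0.001] y [ 0.914  0.406 -0.002] z [-0.002  0.    -1.   ] w 56.7 F [-0.9 -0.   0.5]
red []
```

Request:
{"api": "move_arm", "payload": {"commands": [[[0,0,1.3,0,-0.32],[0,0,0,0,1],[0,0,0,0,1],[0,0,0,0,1],[0,0,0,0,1]]]}}

```text
time_s: 7.65
tcp_pos: [499.5, -120.2, 18.2]
tcp_rot: [1.711, 2.634, 0.001]
contact_force: [-0.9, 0.6, 2.6]
grip_width: 39.7
finger_force: 41.6
```

Request:
{"api": "move_arm", "payload": {"commands": [[[0,0,0,0,1],[0,0,-4,0,1],[0,0,-4,0,1],[0,0,-4,0,1],[0,0,0,0,1]]]}}

```text
time_s: 8.15
tcp_pos: [502.1, -120.9, 142.6]
tcp_rot: [1.708, 2.629, 0.007]
contact_force: [1.1, 0.3, -2.5]
grip_width: 39.3
finger_force: 42.1
```

```bash
python3 - <<'E'
from h import *
st();p=fromcl(0,90);print(p)
plan([(*p,130,100.2)],1)
E
```

```text
t 8.15 tcp [ 502.1 -120.9  142.6] x [-0.406  0.914 -0.003] y [0.914 0.406 0.008] z [ 0.008  0.    -1.   ] w 39.3 F [ 1.1  0.3 -2.5]
[505.1 297.5]
[[[4.23,1.92,0.14,1.53,1.0],[4.28,1.81,0.14,1.53,1.0],[4.33,1.69,0.14,1.53,1.0],[4.38,1.57,0.14,1.53,1.0],[4.42,1.46,0.14,1.53,1.0]]]
[[[4.45,1.34,0.14,1.53,1.0],[4.49,1.22,0.14,1.53,1.0],[4.52,1.1,0.14,1.53,1.0],[4.54,0.97,0.14,1.53,1.0]]]
```

Request:
{"api": "move_arm", "payload": {"commands": [[[4.23,1.92,0.14,1.53,1],[4.28,1.81,0.14,1.53,1],[4.33,1.69,0.14,1.53,1],[4.38,1.57,0.14,1.53,1],[4.42,1.46,0.14,1.53,1]]]}}

```text
time_s: 8.65
tcp_pos: [500.1, 114.0, 130.0]
tcp_rot: [-1.884, -2.513, 0.001]
contact_force: [0.6, 0.2, -2.0]
grip_width: 39.5
finger_force: 42.0
```

Request:
{"api": "move_arm", "payload": {"commands": [[[4.45,1.34,0.14,1.53,1],[4.49,1.22,0.14,1.53,1],[4.52,1.1,0.14,1.53,1],[4.54,0.97,0.14,1.53,1],[0,0,0,0,1]]]}}

```text
time_s: 9.15
tcp_pos: [499.2, 306.0, 123.4]
tcp_rot: [-2.002, -2.417, -0.0]
contact_force: [-1.1, 0.2, -2.7]
grip_width: 39.2
finger_force: 42.0
```

Request:
{"api": "move_arm", "payload": {"commands": [[[0,0,3,0,1],[0,0,3,0,1],[0,0,0,0,1],[0,0,0,0,1],[0,0,0,0,1]]]}}

```text
time_s: 9.65
tcp_pos: [502.9, 298.5, 66.6]
tcp_rot: [2.015, 2.41, 0.003]
contact_force: [-0.2, 0.1, -2.4]
grip_width: 39.1
finger_force: 41.8
```

```bash
python3 - <<'E'
from h import *
s,o=look('red',ztop=73+18,z=(80,110),tag='p1');p=fromcl(0,90)
print(tocl(np.array([[*o[0][:2],0]])) if o else '')
plan([(*p,26.7,100.2)],1,cmax=2,s=s)
im,d,P=cap('wrist');X=cloud(P,d);sq=np.array([np.nanmedian(X[c],0) for c,ct,s in comps(masks(im)['yellow'],40)]);print(np.round(tocl(sq),1))
E
```

```text
t 9.65 tcp [502.9 298.5  66.6] x [-0.177  0.984  0.001] y [0.984 0.177 0.002] z [ 0.001  0.001 -1.   ] w 39.1 F [-0.2  0.1 -2.4]
red []

[[[-0.07,0.1,1.99,0.01,1.0],[-0.07,0.1,2.0,0.01,1.0]]]
[[ -0.3 -27.5   7.8]]
```

View pics/p1.png

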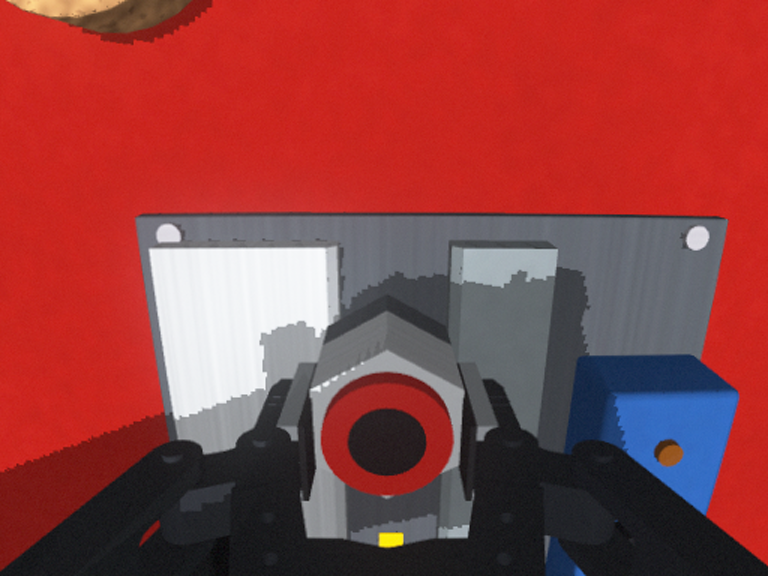

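Red (389,440) is held square between the pads, over the gap between the open jaws (340 to 450). Lowering it now.

Request:
{"api": "move_arm", "payload": {"commands": [[[-0.14,0.2,1.5,0,1],[0,0,1.5,0,1],[0,0,0.8,0,1],[0,0,0,0,1],[0,0,0,0,1]]]}}

```text
time_s: 10.25
tcp_pos: [503.9, 296.9, 26.3]
tcp_rot: [-2.014, -2.41, 0.002]
contact_force: [-0.4, -1.1, -1.6]
grip_width: 38.9
finger_force: 42.8
```

Request:
{"api": "move_arm", "payload": {"commands": [[[0,0,0.1,0,1],[0,0,0,0,1]]]}}

```text
time_s: 10.45
tcp_pos: [504.2, 297.1, 25.9]
tcp_rot: [-2.014, -2.411, 0.001]
contact_force: [-0.2, -1.0, -1.5]
grip_width: 39.2
finger_force: 42.8
```

Request:
{"api": "move_arm", "payload": {"commands": [[[0,0,0.05,0,1],[0,0,0,0,-0.25],[0,0,0,0,-0.25],[0,0,0,0,-0.25],[0,0,-1,0,-0.25]]]}}

```text
time_s: 10.95
tcp_pos: [503.6, 296.8, 35.0]
tcp_rot: [-2.014, -2.41, 0.003]
contact_force: [-1.0, -0.3, -1.6]
grip_width: 53.3
finger_force: 0.0
```

Request:
{"api": "move_arm", "payload": {"commands": [[[0,0,-3,0,-0.25],[0,0,-4,0,-0.25],[0,0,-3,0,-0.3],[0,0,0,0,-0.3],[0,0,0,0,-0.3]]]}}

```text
time_s: 11.45
tcp_pos: [504.6, 297.5, 136.8]
tcp_rot: [2.014, 2.411, 0.003]
contact_force: [0.6, 0.5, 0.5]
grip_width: 55.5
finger_force: 0.0
```

```bash
python3 - <<'E'
from h import *
s,o=look('red',ztop=52,z=(48,64));print(np.round(tocl(np.array([[*o[0][:2],0]])),1) if o else '')
plan([(579,-123.4,135,114.4)],-.32,s=s)
E
```

```text
t 11.45 tcp [504.6 297.5 136.8] x [-0.178  0.984  0.001] y [0.984 0.178 0.002] z [ 0.001  0.001 -1.   ] w 55.5 F [0.6 0.5 0.5]
red [[504.078, 298.541, 10.136, 0.009]]
[[-0.8 91.2  0. ]]
[[[-4.75,-0.02,0.02,-1.57,-0.32],[-4.75,-0.15,0.02,-1.57,-0.32],[-4.74,-0.28,0.02,-1.57,-0.32],[-4.73,-0.41,0.02,-1.57,-0.32],[-4.72,-0.53,0.02,-1.57,-0.32]]]
[[[-4.7,-0.67,0.02,-1.57,-0.32],[-4.68,-0.79,0.02,-1.57,-0.32],[-4.66,-0.92,0.02,-1.57,-0.32],[-4.63,-1.05,0.02,-1.57,-0.32]]]
```

Red stands in place, square at 10.1° and x = -0.8. Yellow is next.

Request:
{"api": "move_arm", "payload": {"commands": [[[-4.75,-0.02,0,-1.57,-0.32],[-4.75,-0.15,0,-1.57,-0.32],[-4.74,-0.28,0,-1.57,-0.32],[-4.73,-0.41,0,-1.57,-0.32],[-4.72,-0.53,0,-1.57,-0.32]]]}}

```text
time_s: 12.0
tcp_pos: [544.8, 61.3, 134.6]
tcp_rot: [-1.842, -2.543, 0.002]
contact_force: [0.7, -0.1, 0.1]
grip_width: 56.5
finger_force: 0.0
```

Request:
{"api": "move_arm", "payload": {"commands": [[[-4.7,-0.67,0,-1.57,-0.32],[-4.68,-0.79,0,-1.57,-0.32],[-4.66,-0.92,0,-1.57,-0.32],[-4.63,-1.05,0,-1.57,-0.32],[0,0,0,0,-0.32]]]}}

```text
time_s: 12.5
tcp_pos: [577.2, -132.1, 134.8]
tcp_rot: [1.714, 2.632, -0.007]
contact_force: [-0.9, -0.7, 0.1]
grip_width: 56.6
finger_force: 0.0
```

Request:
{"api": "move_arm", "payload": {"commands": [[[0,0,0,0,-0.32],[0,0,0,0,-0.32],[0,0,0,0,-0.32]]]}}

```text
time_s: 12.8
tcp_pos: [578.5, -122.0, 135.2]
tcp_rot: [-1.699, -2.641, -0.0]
contact_force: [-0.1, -1.1, 0.2]
grip_width: 56.5
finger_force: 0.0
```

```bash
python3 - <<'E'
from h import *
s,o=look('yellow');o=o[0];plan([(o[0],o[1],18,o[2]+90)],-0.32,cmax=3.5,s=s)
E
```

```text
t 12.8 tcp [ 578.5 -122.   135.2] x [-0.415  0.91   0.001] y [ 0.91   0.415 -0.001] z [-0.001  0.001 -1.   ] w 56.5 F [-0.1 -1.1  0.2]
yellow [[579.131, -122.883, 24.769, 0.009]]
[[[-0.03,0.0,2.93,-0.07,-0.32],[-0.03,0.01,2.93,-0.07,-0.32],[-0.02,0.0,2.93,-0.07,-0.32],[-0.03,0.01,2.93,-0.07,-0.32]]]
```

Request:
{"api": "move_arm", "payload": {"commands": [[[-0.03,0,2.93,-0.1,-0.32],[-0.03,0,2.93,-0.1,-0.32],[-0.02,0,2.93,0,-0.32],[-0.03,0,2.93,0,-0.32],[0,0,0,0,-0.32]]]}}

```text
time_s: 13.35
tcp_pos: [576.5, -123.1, 15.0]
tcp_rot: [-1.693, -2.64, 0.004]
contact_force: [-0.0, -0.4, -0.6]
grip_width: 56.5
finger_force: 0.0
```

Request:
{"api": "move_arm", "payload": {"commands": [[[0,0,0,0,-0.32],[0,0,0,0,1],[0,0,0,0,1],[0,0,0,0,1],[0,0,0,0,1]]]}}

```text
time_s: 13.85
tcp_pos: [580.4, -124.7, 20.5]
tcp_rot: [1.697, 2.641, 0.003]
contact_force: [-2.0, 0.1, 7.5]
grip_width: 39.4
finger_force: 41.8
```

Request:
{"api": "move_arm", "payload": {"commands": [[[0,0,-3,0,1],[0,0,-4,0,1],[0,0,-3,0,1],[0,0,0,0,1],[0,0,0,0,1]]]}}

```text
time_s: 14.35
tcp_pos: [579.4, -124.5, 119.3]
tcp_rot: [1.697, 2.642, 0.002]
contact_force: [-0.3, 0.2, -2.9]
grip_width: 39.2
finger_force: 41.4
```

```bash
cat >> h.py <<'E'
def fake(x,y,z,yaw):
    a=np.radians(yaw);c,s=np.cos(a),np.sin(a)
    return dict(tcp_pos=[x,y,z],tcp_rot=Rn.from_matrix(np.array([[c,s,0],[s,-c,0],[0,0,-1]])).as_rotvec())
E
python3 - <<'E'
from h import *
s,_=st();p=fromcl(0,30);plan([(*p,115,100.2)],1,s=s,cmax=4.5)
q=fromcl(0,30);print('to green');plan([(649.4,-136.3,135,106.6)],-.32,s=fake(*q,126,100.2),cmax=4.5)
E
```

```text
t 14.35 tcp [ 579.4 -124.5  119.3] x [-0.416  0.909 -0.   ] y [0.909 0.416 0.002] z [ 0.002  0.001 -1.   ] w 39.2 F [-0.3  0.2 -2.9]
[[[3.96,1.03,0.05,1.6,1.0],[3.99,0.92,0.05,1.6,1.0],[4.01,0.81,0.05,1.6,1.0],[4.03,0.7,0.05,1.6,1.0],[4.05,0.59,0.05,1.6,1.0]]]
[[[4.07,0.47,0.04,1.6,1.0],[4.08,0.36,0.05,1.6,1.0],[4.09,0.24,0.04,1.6,1.0],[4.09,0.13,0.05,1.6,1.0]]]
to green
[[[-4.36,0.72,-0.1,-0.71,-0.32],[-4.37,0.67,-0.1,-0.71,-0.32],[-4.38,0.62,-0.1,-0.71,-0.32],[-4.38,0.56,-0.1,-0.71,-0.32],[-4.39,0.51,-0.1,-0.71,-0.32]]]
[[[-4.4,0.45,-0.1,-0.71,-0.32],[-4.4,0.4,-0.1,-0.71,-0.32],[-4.41,0.35,-0.1,-0.71,-0.32],[-4.41,0.29,-0.1,-0.71,-0.32]]]
```

Request:
{"api": "move_arm", "payload": {"commands": [[[3.96,1.03,0,1.6,1],[3.99,0.92,0,1.6,1],[4.01,0.81,0,1.6,1],[4.03,0.7,0,1.6,1],[4.05,0.59,0,1.6,1]]]}}

```text
time_s: 14.85
tcp_pos: [542.3, 78.3, 117.2]
tcp_rot: [-1.879, -2.516, 0.003]
contact_force: [-0.2, 0.8, -1.9]
grip_width: 39.1
finger_force: 41.3
```

Request:
{"api": "move_arm", "payload": {"commands": [[[4.07,0.47,0,1.6,1],[4.08,0.36,0,1.6,1],[4.09,0.24,0,1.6,1],[4.09,0.13,0,1.6,1],[0,0,0,0,1]]]}}

```text
time_s: 15.35
tcp_pos: [512.3, 245.1, 116.8]
tcp_rot: [-2.004, -2.415, 0.001]
contact_force: [0.2, -0.8, -2.4]
grip_width: 39.4
finger_force: 41.3
```

Request:
{"api": "move_arm", "payload": {"commands": [[[0,0,2.5,0,1],[0,0,2.5,0,1],[0,0,0,0,1],[0,0,0,0,1],[0,0,0,0,1]]]}}

```text
time_s: 15.85
tcp_pos: [516.0, 238.3, 69.5]
tcp_rot: [2.016, 2.409, 0.002]
contact_force: [-1.2, 0.8, -1.7]
grip_width: 39.1
finger_force: 41.3
```

```bash
python3 - <<'E'
from h import *
s,_=st();p=fromcl(0,30);plan([(*p,28.5,100.2)],1,s=s,cmax=2)
E
```

```text
t 15.85 tcp [516.  238.3  69.5] x [-0.176  0.984  0.   ] y [0.984 0.176 0.001] z [ 0.001  0.001 -1.   ] w 39.1 F [-1.2  0.8 -1.7]
[[[0.01,-0.01,1.37,-0.02,1.0],[0.01,-0.01,1.36,-0.02,1.0],[0.0,-0.01,1.37,-0.02,1.0]]]
```

Request:
{"api": "move_arm", "payload": {"commands": [[[0,0,1.5,0,1],[0,0,1.6,0,1],[0,0,1,0,1],[0,0,0,0,1],[0,0,0,0,1]]]}}

```text
time_s: 16.35
tcp_pos: [515.5, 238.2, 27.3]
tcp_rot: [-2.016, -2.409, -0.0]
contact_force: [0.0, 0.0, -1.8]
grip_width: 39.2
finger_force: 43.7
```

Request:
{"api": "move_arm", "payload": {"commands": [[[0,0,0.1,0,1],[0,0,0,0,1]]]}}

```text
time_s: 16.55
tcp_pos: [515.6, 238.2, 27.0]
tcp_rot: [-2.016, -2.409, -0.001]
contact_force: [-2.6, -1.7, 4.9]
grip_width: 39.3
finger_force: 44.5
```

Request:
{"api": "move_arm", "payload": {"commands": [[[0,0,0.1,0,1],[0,0,0,0,1]]]}}

```text
time_s: 16.75
tcp_pos: [515.7, 238.3, 26.9]
tcp_rot: [-2.016, -2.409, -0.001]
contact_force: [-7.7, -4.4, 16.7]
grip_width: 39.2
finger_force: 46.0
```

Request:
{"api": "move_arm", "payload": {"commands": [[[0,0,-0.15,0,1],[0,0,0,0,-0.25],[0,0,0,0,-0.25],[0,0,0,0,-0.25],[0,0,-2,0,-0.25]]]}}

```text
time_s: 17.25
tcp_pos: [513.9, 237.5, 45.0]
tcp_rot: [-2.015, -2.409, 0.006]
contact_force: [0.1, 0.3, 0.1]
grip_width: 53.3
finger_force: 0.0
```

Request:
{"api": "move_arm", "payload": {"commands": [[[0,0,-4,0,-0.25],[0,0,-4,0,-0.3],[0,0,0,0,-0.3],[0,0,0,0,-0.3],[0,0,0,0,-0.3]]]}}

```text
time_s: 17.75
tcp_pos: [514.9, 238.0, 126.0]
tcp_rot: [-2.015, -2.409, 0.002]
contact_force: [0.2, 0.1, -0.0]
grip_width: 55.5
finger_force: 0.0
```

```bash
python3 - <<'E'
from h import *
s,o=look('yellow',ztop=52,z=(48,64));print(np.round(tocl(np.array([[*o[0][:2],0]])),1) if o else '')
E
```

```text
t 17.75 tcp [514.9 238.  126. ] x [-0.177  0.984 -0.   ] y [ 0.984  0.177 -0.001] z [-0.001 -0.001 -1.   ] w 55.5 F [ 0.2  0.1 -0. ]
yellow [[515.432, 240.248, 10.131, 0.011]]
[[ 0.1 31.8  0. ]]
```

Request:
{"api": "move_arm", "payload": {"commands": [[[-4.36,0.72,-0.1,-0.71,-0.32],[-4.37,0.67,-0.1,-0.71,-0.32],[-4.38,0.62,-0.1,-0.71,-0.32],[-4.38,0.56,-0.1,-0.71,-0.32],[-4.39,0.51,-0.1,-0.71,-0.32]]]}}

```text
time_s: 18.3
tcp_pos: [589.3, 28.3, 130.9]
tcp_rot: [-1.939, -2.471, 0.002]
contact_force: [0.5, 0.0, 0.0]
grip_width: 56.1
finger_force: 0.0
```

Request:
{"api": "move_arm", "payload": {"commands": [[[-4.4,0.45,-0.1,-0.71,-0.32],[-4.4,0.4,-0.1,-0.71,-0.32],[-4.41,0.35,-0.1,-0.71,-0.32],[-4.41,0.29,-0.1,-0.71,-0.32],[0,0,0,0,-0.32]]]}}

```text
time_s: 18.8
tcp_pos: [648.1, -144.9, 134.7]
tcp_rot: [1.888, 2.509, -0.007]
contact_force: [-0.4, -0.7, 0.7]
grip_width: 56.3
finger_force: 0.0
```

Request:
{"api": "move_arm", "payload": {"commands": [[[0,0,0,0,-0.32],[0,0,0,0,-0.32],[0,0,0,0,-0.32]]]}}

```text
time_s: 19.1
tcp_pos: [648.8, -134.7, 135.4]
tcp_rot: [-1.875, -2.519, -0.0]
contact_force: [-0.5, 0.6, 0.2]
grip_width: 56.3
finger_force: 0.0
```

```bash
python3 - <<'E'
from h import *
s,o=look('green');o=o[0];plan([(o[0],o[1],18,o[2]+90)],-0.32,cmax=3.5,s=s)
q=fromcl(0,-30);print('carry');plan([(*q,118,100.2)],1,s=fake(o[0],o[1],118,o[2]+90),cmax=4.5)
print('to blue');plan([(425.8,-152.4,135,90.3)],-.32,s=fake(*q,126,100.2),cmax=4.5)
E
```

```text
t 19.1 tcp [ 648.8 -134.7  135.4] x [-0.287  0.958  0.001] y [ 0.958  0.287 -0.   ] z [-0.001  0.001 -1.   ] w 56.3 F [-0.5  0.6  0.2]
green [[649.42, -135.938, 17.237, 0.009]]
[[[-0.03,0.0,2.94,-0.14,-0.32],[-0.04,0.01,2.93,-0.14,-0.32],[-0.03,0.0,2.94,-0.14,-0.32],[-0.04,0.01,2.93,-0.14,-0.32]]]
carry
[[[4.22,-0.3,-0.0,0.88,1.0],[4.22,-0.37,-0.0,0.88,1.0],[4.21,-0.43,-0.0,0.88,1.0],[4.2,-0.5,-0.0,0.88,1.0],[4.19,-0.56,-0.0,0.88,1.0]]]
[[[4.19,-0.62,-0.0,0.88,1.0],[4.17,-0.69,-0.0,0.88,1.0],[4.17,-0.75,-0.0,0.88,1.0]]]
to blue
[[[-3.86,-1.97,-0.11,1.24,-0.32],[-3.9,-1.89,-0.11,1.24,-0.32],[-3.94,-1.8,-0.11,1.24,-0.32],[-3.98,-1.72,-0.11,1.24,-0.32],[-4.02,-1.63,-0.12,1.24,-0.32]]]
[[[-4.05,-1.54,-0.11,1.24,-0.32],[-4.08,-1.45,-0.12,1.24,-0.32],[-4.11,-1.37,-0.11,1.24,-0.32]]]
```

Request:
{"api": "move_arm", "payload": {"commands": [[[-0.03,0,2.94,-0.14,-0.32],[-0.04,0,2.93,-0.14,-0.32],[-0.03,0,2.94,-0.14,-0.32],[-0.04,0,2.93,-0.14,-0.32],[0,0,0,0,-0.32]]]}}

```text
time_s: 19.65
tcp_pos: [646.7, -136.1, 14.6]
tcp_rot: [-1.861, -2.524, 0.004]
contact_force: [-0.7, 0.7, -0.5]
grip_width: 56.3
finger_force: 0.0
```

Request:
{"api": "move_arm", "payload": {"commands": [[[0,0,0,0,-0.32],[0,0,0,0,-0.32],[0,0,0,0,1],[0,0,0,0,1],[0,0,0,0,1]]]}}

```text
time_s: 20.15
tcp_pos: [650.5, -138.1, 20.6]
tcp_rot: [1.865, 2.525, 0.003]
contact_force: [-1.2, 0.9, 7.6]
grip_width: 39.6
finger_force: 41.9
```

Request:
{"api": "move_arm", "payload": {"commands": [[[0,0,0,0,1],[0,0,-3,0,1],[0,0,-4,0,1],[0,0,-3,0,1],[0,0,0,0,1]]]}}

```text
time_s: 20.65
tcp_pos: [651.9, -138.8, 124.1]
tcp_rot: [1.863, 2.521, 0.007]
contact_force: [0.0, 0.5, -0.8]
grip_width: 39.4
finger_force: 41.2
```

Request:
{"api": "move_arm", "payload": {"commands": [[[4.22,-0.3,0,0.88,1],[4.22,-0.37,0,0.88,1],[4.21,-0.43,0,0.88,1],[4.2,-0.5,0,0.88,1],[4.19,-0.56,0,0.88,1]]]}}

```text
time_s: 21.15
tcp_pos: [571.6, 60.8, 118.2]
tcp_rot: [-1.962, -2.453, 0.0]
contact_force: [1.7, -0.5, -0.7]
grip_width: 39.2
finger_force: 41.2
```

Request:
{"api": "move_arm", "payload": {"commands": [[[4.19,-0.62,0,0.88,1],[4.17,-0.69,0,0.88,1],[4.17,-0.75,0,0.88,1],[0,0,2,0,1],[0,0,3,0,1]]]}}

```text
time_s: 21.65
tcp_pos: [527.1, 180.2, 69.1]
tcp_rot: [2.013, 2.411, 0.005]
contact_force: [-0.0, 0.1, -2.4]
grip_width: 39.1
finger_force: 41.3
```

Request:
{"api": "move_arm", "payload": {"commands": [[[0,0,0,0,1],[0,0,0,0,1],[0,0,0,0,1]]]}}

```text
time_s: 21.95
tcp_pos: [527.7, 177.6, 69.9]
tcp_rot: [2.018, 2.407, 0.002]
contact_force: [0.5, -0.7, -1.8]
grip_width: 39.3
finger_force: 41.2
```

```bash
python3 - <<'E'
from h import *
s,_=st();p=fromcl(0,-30);plan([(*p,28,100.2)],1,s=s,cmax=1.5)
E
```

```text
t 21.95 tcp [527.7 177.6  69.9] x [-0.174  0.985  0.   ] y [0.985 0.174 0.002] z [ 0.001  0.001 -1.   ] w 39.3 F [ 0.5 -0.7 -1.8]
[[[0.07,-0.04,1.4,-0.06,1.0],[0.07,-0.04,1.39,-0.06,1.0],[0.07,-0.03,1.4,-0.06,1.0]]]
```

Request:
{"api": "move_arm", "payload": {"commands": [[[0.1,-0.06,1.4,-0.18,1],[0.11,-0.05,1.4,0,1],[0,0,1.35,0,1],[0,0,0,0,1],[0,0,0,0,1]]]}}

```text
time_s: 22.45
tcp_pos: [525.1, 179.4, 26.0]
tcp_rot: [-2.014, -2.411, 0.002]
contact_force: [-0.6, 0.4, -2.2]
grip_width: 39.1
finger_force: 45.4
```

Request:
{"api": "move_arm", "payload": {"commands": [[[0,0,0.1,0,1],[0,0,0,0,1]]]}}

```text
time_s: 22.65
tcp_pos: [525.2, 179.4, 25.8]
tcp_rot: [-2.014, -2.411, 0.001]
contact_force: [-1.2, -0.8, 0.6]
grip_width: 39.2
finger_force: 45.6
```

Request:
{"api": "move_arm", "payload": {"commands": [[[0,0,0,0,-0.25],[0,0,0,0,-0.25],[0,0,0,0,-0.25],[0,0,-2,0,-0.25],[0,0,-4,0,-0.25]]]}}

```text
time_s: 23.15
tcp_pos: [523.6, 178.9, 84.4]
tcp_rot: [-2.013, -2.41, 0.008]
contact_force: [0.1, 0.3, 0.6]
grip_width: 53.3
finger_force: 0.0
```

Request:
{"api": "move_arm", "payload": {"commands": [[[0,0,-4,0,-0.25],[0,0,0,0,-0.3],[0,0,0,0,-0.3],[0,0,0,0,-0.3]]]}}

```text
time_s: 23.55
tcp_pos: [524.8, 179.5, 125.0]
tcp_rot: [-2.013, -2.411, 0.002]
contact_force: [-0.8, -0.5, 0.1]
grip_width: 55.7
finger_force: 0.0
```

```bash
python3 - <<'E'
from h import *
s,o=look('green',ztop=52,z=(48,63));print(np.round([tocl(np.array([*q[:2],0])) for q in o],1))
E
```

```text
t 23.55 tcp [524.8 179.5 125. ] x [-0.178  0.984 -0.   ] y [ 0.984  0.178 -0.001] z [-0.001 -0.001 -1.   ] w 55.7 F [-0.8 -0.5  0.1]
green [[626.334, 227.583, 53.78, 0.109], [524.975, 181.614, 10.067, 0.011]]
[[107.   -0.3   0. ]
 [ -0.9 -27.6   0. ]]
```

Request:
{"api": "move_arm", "payload": {"commands": [[[-3.86,-1.97,-0.11,1.24,-0.32],[-3.9,-1.89,-0.11,1.24,-0.32],[-3.94,-1.8,-0.11,1.24,-0.32],[-3.98,-1.72,-0.11,1.24,-0.32],[-4.02,-1.63,-0.12,1.24,-0.32]]]}}

```text
time_s: 24.1
tcp_pos: [461.4, -29.4, 130.7]
tcp_rot: [-2.142, -2.297, 0.002]
contact_force: [1.4, -0.7, 0.8]
grip_width: 56.2
finger_force: 0.0
```

Request:
{"api": "move_arm", "payload": {"commands": [[[-4.05,-1.54,-0.11,1.24,-0.32],[-4.08,-1.45,-0.12,1.24,-0.32],[-4.11,-1.37,-0.11,1.24,-0.32],[0,0,0,0,-0.32],[0,0,0,0,-0.32]]]}}

```text
time_s: 24.6
tcp_pos: [424.6, -152.8, 134.4]
tcp_rot: [-2.217, -2.225, 0.001]
contact_force: [0.6, 0.5, 0.4]
grip_width: 56.5
finger_force: 0.0
```

Request:
{"api": "move_arm", "payload": {"commands": [[[0,0,0,0,-0.32],[0,0,0,0,-0.32]]]}}

```text
time_s: 24.8
tcp_pos: [425.4, -151.2, 134.7]
tcp_rot: [-2.212, -2.23, 0.001]
contact_force: [-0.2, 0.2, 0.2]
grip_width: 56.2
finger_force: 0.0
```

```bash
python3 - <<'E'
from h import *
s,o=look('blue');o=min(o,key=lambda q:q[3]);plan([(o[0],o[1],18,o[2]%60+90 if o[2]<30 else o[2]+30)],-0.32,cmax=3.5,s=s)
q=fromcl(0,-90);print('carry');plan([(*q,118,100.2)],1,s=fake(o[0],o[1],118,o[2]+90 if o[2]<30 else o[2]+30),cmax=4.5)
E
```

```text
t 24.8 tcp [ 425.4 -151.2  134.7] x [-0.008  1.    -0.   ] y [ 1.     0.008 -0.001] z [-0.001 -0.    -1.   ] w 56.2 F [-0.2  0.2  0.2]
blue [[425.012, -152.061, 0.026, 0.009]]
[[[-0.02,-0.01,2.92,0.11,-0.32],[-0.02,-0.01,2.92,0.11,-0.32],[-0.02,-0.01,2.91,0.11,-0.32],[-0.03,-0.01,2.92,0.11,-0.32]]]
carry
[[[3.89,1.6,-0.0,-1.45,1.0],[3.85,1.7,-0.0,-1.45,1.0],[3.8,1.79,-0.0,-1.45,1.0],[3.76,1.89,-0.0,-1.45,1.0],[3.71,1.99,-0.0,-1.45,1.0]]]
[[[3.66,2.08,-0.0,-1.45,1.0],[3.6,2.17,-0.0,-1.45,1.0]]]
```

Request:
{"api": "move_arm", "payload": {"commands": [[[-0.02,-0.01,2.92,0.11,-0.32],[-0.02,-0.01,2.92,0.11,-0.32],[-0.02,-0.01,2.91,0.11,-0.32],[-0.03,-0.01,2.92,0.11,-0.32],[0,0,0,0,-0.32]]]}}

```text
time_s: 25.35
tcp_pos: [422.5, -152.3, 15.6]
tcp_rot: [-2.219, -2.218, 0.008]
contact_force: [-0.7, -0.7, -0.0]
grip_width: 56.6
finger_force: 0.0
```

Request:
{"api": "move_arm", "payload": {"commands": [[[0,0,0,0,-0.32],[0,0,0,0,-0.32],[0,0,0,0,1],[0,0,0,0,1],[0,0,0,0,1]]]}}

```text
time_s: 25.85
tcp_pos: [425.9, -153.1, 19.8]
tcp_rot: [2.223, 2.219, 0.003]
contact_force: [-1.7, 1.3, 8.7]
grip_width: 40.0
finger_force: 40.1
```

Request:
{"api": "move_arm", "payload": {"commands": [[[0,0,0,0,1],[0,0,-3,0,1],[0,0,-4,0,1],[0,0,-3,0,1],[0,0,0,0,1]]]}}

```text
time_s: 26.35
tcp_pos: [427.4, -153.7, 122.4]
tcp_rot: [2.221, 2.216, 0.01]
contact_force: [0.8, 1.4, -1.7]
grip_width: 39.3
finger_force: 42.1
```

Request:
{"api": "move_arm", "payload": {"commands": [[[3.89,1.6,0,-1.45,1],[3.85,1.7,0,-1.45,1],[3.8,1.79,0,-1.45,1],[3.76,1.89,0,-1.45,1],[3.71,1.99,0,-1.45,1]]]}}

```text
time_s: 26.85
tcp_pos: [505.4, 43.0, 118.2]
tcp_rot: [-2.077, -2.356, -0.001]
contact_force: [1.1, -0.2, -1.7]
grip_width: 39.6
finger_force: 42.0
```

Request:
{"api": "move_arm", "payload": {"commands": [[[3.66,2.08,0,-1.45,1],[3.6,2.17,0,-1.45,1],[0,0,0,0,1],[0,0,2,0,1],[0,0,3,0,1]]]}}

```text
time_s: 27.35
tcp_pos: [538.4, 119.6, 68.8]
tcp_rot: [2.017, 2.407, 0.005]
contact_force: [-0.3, 0.8, -1.9]
grip_width: 39.2
finger_force: 42.0
```

Request:
{"api": "move_arm", "payload": {"commands": [[[0,0,0,0,1],[0,0,0,0,1],[0,0,0,0,1],[0,0,0,0,1]]]}}

```text
time_s: 27.75
tcp_pos: [538.2, 119.1, 69.7]
tcp_rot: [2.018, 2.407, 0.003]
contact_force: [0.3, 0.1, -1.0]
grip_width: 39.7
finger_force: 41.8
```

```bash
python3 - <<'E'
from h import *
s,_=st();p=fromcl(0,-90);print(p);plan([(*p,27.5,100.2)],1,s=s,cmax=1.5)
E
```

```text
t 27.75 tcp [538.2 119.1  69.7] x [-0.174  0.985  0.001] y [0.985 0.174 0.002] z [ 0.002  0.001 -1.   ] w 39.7 F [ 0.3  0.1 -1. ]
[536.9 120.3]
[[[0.05,-0.04,1.41,-0.05,1.0],[0.04,-0.03,1.41,-0.05,1.0],[0.05,-0.04,1.4,-0.05,1.0]]]
```

Request:
{"api": "move_arm", "payload": {"commands": [[[0.07,-0.04,1.4,-0.15,1],[0.07,-0.03,1.4,0,1],[0,0,1.4,0,1],[0,0,0,0,1],[0,0,0,0,1]]]}}

```text
time_s: 28.25
tcp_pos: [535.9, 119.9, 25.1]
tcp_rot: [-2.015, -2.409, 0.002]
contact_force: [-0.4, 0.2, -1.0]
grip_width: 38.9
finger_force: 46.6
```

Request:
{"api": "move_arm", "payload": {"commands": [[[0,0,0.1,0,1],[0,0,0,0,1]]]}}

```text
time_s: 28.45
tcp_pos: [536.3, 120.1, 24.9]
tcp_rot: [-2.015, -2.41, 0.001]
contact_force: [-0.0, 0.3, -1.6]
grip_width: 39.0
finger_force: 46.6
```

Request:
{"api": "move_arm", "payload": {"commands": [[[0,0,0.1,0,1],[0,0,0,0,1]]]}}

```text
time_s: 28.65
tcp_pos: [536.3, 120.1, 24.8]
tcp_rot: [-2.015, -2.409, 0.0]
contact_force: [-5.1, -0.8, 10.1]
grip_width: 39.3
finger_force: 48.0
```

```bash
python3 - <<'E'
from h import *
st();im,d,P=cap('side');save('s2',im,(110,90,310,240),3.8)
E
```

```text
t 28.65 tcp [536.3 120.1  24.8] x [-0.177  0.984  0.   ] y [ 0.984  0.177 -0.001] z [-0.001  0.    -1.   ] w 39.3 F [-5.1 -0.8 10.1]
```

View pics/s2.png

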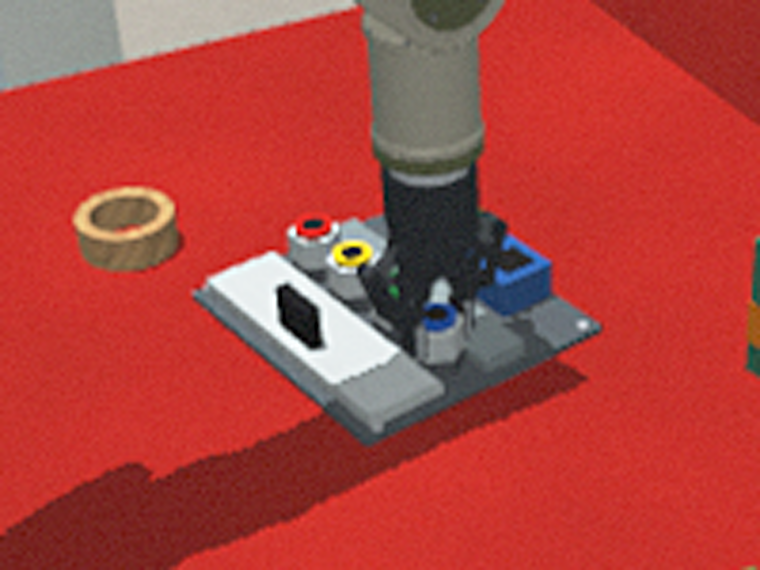

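Blue (437,318) stands in the row on the near side, touching down at 24.8. Release it and check all four.

```bash
python3 - <<'E'
from h import *
plan([(536.3,120.1,120,100.2),(515,250,230,100.2)],-.25,s=fake(536.3,120.1,25,100.2))
print('fin');plan([(445,195.1,120,100.2),(445,195.1,35,100.2)],.25,s=fake(515,250,230,100.2))
E
```

```text
[[[0.0,0.0,-4.75,-0.0,-0.25],[0.0,0.0,-4.75,-0.0,-0.25],[3.29,0.05,-2.75,-0.0,-0.25],[3.29,0.05,-2.75,-0.0,-0.25],[3.29,0.05,-2.75,-0.0,-0.25]]]
[[[3.29,0.05,-2.75,-0.0,-0.25]]]
fin
[[[-1.39,-2.62,3.67,-0.0,0.25],[-1.39,-2.62,3.67,-0.0,0.25],[-1.38,-2.62,3.66,-0.0,0.25],[-0.0,-0.0,4.25,-0.0,0.25],[-0.0,-0.0,4.25,-0.0,0.25]]]
```

Request:
{"api": "move_arm", "payload": {"commands": [[[0,0,-0.1,0,1],[0,0,0,0,-0.25],[0,0,0,0,-0.25],[0,0,0,0,-0.25],[0,0,-2,0,-0.25]]]}}

```text
time_s: 29.2
tcp_pos: [534.8, 119.8, 43.5]
tcp_rot: [-2.014, -2.409, 0.006]
contact_force: [0.5, 0.1, 1.2]
grip_width: 53.3
finger_force: 0.0
```

Request:
{"api": "move_arm", "payload": {"commands": [[[0,0,-4,0,-0.25],[0,0,-4,0,-0.25],[4.3,0.05,-3.5,0,-0.25],[4.3,0.05,-3.5,0,-0.25],[4.3,0.05,-3.5,0,-0.25]]]}}

```text
time_s: 29.7
tcp_pos: [516.8, 236.1, 221.7]
tcp_rot: [-2.016, -2.409, -0.001]
contact_force: [0.7, 0.5, 0.8]
grip_width: 53.6
finger_force: 0.0
```

Request:
{"api": "move_arm", "payload": {"commands": [[[0,0,0,0,0.25],[0,0,0,0,0.25],[0,0,0,0,0.25]]]}}

```text
time_s: 30.0
tcp_pos: [517.2, 233.5, 219.2]
tcp_rot: [-2.017, -2.409, 0.002]
contact_force: [1.0, 1.0, -0.8]
grip_width: 32.3
finger_force: 0.0
```

```bash
cat >> h.py <<'E'
def row(fin=True):
    s,R=st();im,d,P=cap('wrist');X=cloud(P,d)
    for k in ['red','yellow','green','blue']:
        o=[hexfit(P,d,c,52) for c in collar(im,X,k,(48,63))];print(k,[np.r_[np.round(tocl(np.array([*q[:2],0]))[:2],1),np.round(q[2:],2)].tolist() for q in o])
    C=tocl(X).reshape(-1,3);f=C[(C[:,2]>58)&(C[:,2]<66)&(C[:,0]<-50)&(C[:,0]>-100)&(abs(C[:,1])<40)]
    print('fin',np.round(np.percentile(f,[2,50,98],axis=0),1).tolist());return s,im
E
python3 - <<'E'
from h import *
s,im=row();plan([(445,195.1,110,100.2),(445,195.1,35,100.2)],.25,s=s)
E
```

```text
t 30.0 tcp [517.2 233.5 219.2] x [-0.176  0.984 -0.001] y [ 0.984  0.176 -0.001] z [-0.001 -0.001 -1.   ] w 32.3 F [ 1.   1.  -0.8]
red [[-0.9, 90.8, 10.37, 0.01]]
yellow [[0.0, 31.5, 9.84, 0.01]]
green [[107.3, -0.2, 38.62, 0.12], [2.5, -29.5, 10.25, 0.01]]
blue [[-0.6, -88.5, 9.33, 0.02]]
fin [[-82.6, -23.3, 58.6], [-75.4, 1.6, 61.2], [-69.0, 24.2, 62.7]]
[[[-0.84,-2.59,3.64,-0.03,0.25],[-0.84,-2.6,3.64,-0.03,0.25],[-0.83,-2.59,3.64,-0.03,0.25],[-0.0,-0.0,3.75,0.0,0.25],[-0.0,-0.0,3.75,0.0,0.25]]]
```

All four are square to the jaws (9.3 to 10.4°). Now grip the fin and shut the jaw.

Request:
{"api": "move_arm", "payload": {"commands": [[[-0.84,-2.56,3.64,0,0.25],[-0.84,-2.56,3.64,0,0.25],[-0.83,-2.56,3.64,0,0.25],[0,0,2,0,0.25],[0,0,0,0,0.25]]]}}

```text
time_s: 30.55
tcp_pos: [443.9, 194.3, 88.1]
tcp_rot: [-2.017, -2.407, 0.008]
contact_force: [-0.5, 0.0, 0.5]
grip_width: 32.1
finger_force: 0.0
```

Request:
{"api": "move_arm", "payload": {"commands": [[[0,0,0,0,0.25],[0,0,2,0,0.25],[0,0,2,0,0.25],[0,0,1.3,0,0.25],[0,0,0,0,0.25]]]}}

```text
time_s: 31.05
tcp_pos: [446.1, 196.3, 37.3]
tcp_rot: [2.016, 2.41, -0.002]
contact_force: [-0.7, 0.2, 0.3]
grip_width: 32.0
finger_force: 0.0
```

Request:
{"api": "move_arm", "payload": {"commands": [[[0,0,0,0,0.25],[0,0,0,0,1],[0,0,0,0,1],[0,0,0,0,1],[0,0,0,0,1]]]}}

```text
time_s: 31.55
tcp_pos: [446.7, 197.0, 39.0]
tcp_rot: [-2.016, -2.41, -0.003]
contact_force: [-1.8, -0.6, 6.3]
grip_width: 13.1
finger_force: 39.7
```

Request:
{"api": "move_arm", "payload": {"commands": [[[0,0.2,0,0,1],[0,0.1,0,0,1],[0,0.1,0,0,1],[0,0,0,0,1],[0,0,0,0,1]]]}}

```text
time_s: 32.05
tcp_pos: [449.5, 197.5, 39.0]
tcp_rot: [-2.014, -2.409, 0.0]
contact_force: [-7.2, -3.1, 14.7]
grip_width: 13.7
finger_force: 40.8
```

Request:
{"api": "move_arm", "payload": {"commands": [[[0,0.1,0,0,1],[0,0.1,0,0,1],[0,0,0,0,1],[0,0,0,0,1]]]}}

```text
time_s: 32.45
tcp_pos: [449.6, 197.5, 38.9]
tcp_rot: [-2.013, -2.407, 0.005]
contact_force: [-19.3, -6.0, 26.4]
grip_width: 13.1
finger_force: 42.5
```

Request:
{"api": "move_arm", "payload": {"commands": [[[0,0.1,0,0,1],[0,0.1,0,0,1],[0,0,0,0,1],[0,0,0,0,1]]]}}

```text
time_s: 32.85
tcp_pos: [449.7, 197.5, 38.9]
tcp_rot: [-2.011, -2.405, 0.011]
contact_force: [-30.5, -7.5, 37.7]
grip_width: 13.2
finger_force: 44.6
```

```bash
python3 - <<'E'
from h import *
s,_=st();im,d,P=cap('wrist');save('j1',im,sc=1.5);C=tocl(cloud(P,d)).reshape(-1,3)
for y0,y1 in((65,120),(-4,4),(-65,-55)):
    for nm,a,b in (('jaw',-60,12),('fixed',12,75)):
        j=C[(abs(C[:,2]-22)<1.5)&(C[:,0]<b)&(C[:,0]>a)&(C[:,1]>y0)&(C[:,1]<y1)]
        if len(j)>5: print(nm,y0,len(j),np.round(np.percentile(j[:,0],[3,97]),1))
print(tocl(np.array([*s['tcp_pos'][:2],0])))
E
```

```text
t 32.85 tcp [449.7 197.5  38.9] x [-0.177  0.984  0.001] y [ 0.984  0.177 -0.01 ] z [-0.01  -0.001 -1.   ] w 13.2 F [-30.5  -7.5  37.7]
jaw 65 8328 [-58.8 -20.4]
fixed 65 1140 [28.7 48.9]
jaw -4 835 [-56.4 -21.7]
fixed -4 489 [34.9 62.1]
jaw -65 24 [-59.7 -58.4]
fixed -65 301 [46.5 62.4]
[-72.18525324   1.39080762   0.        ]
```

View pics/j1.png

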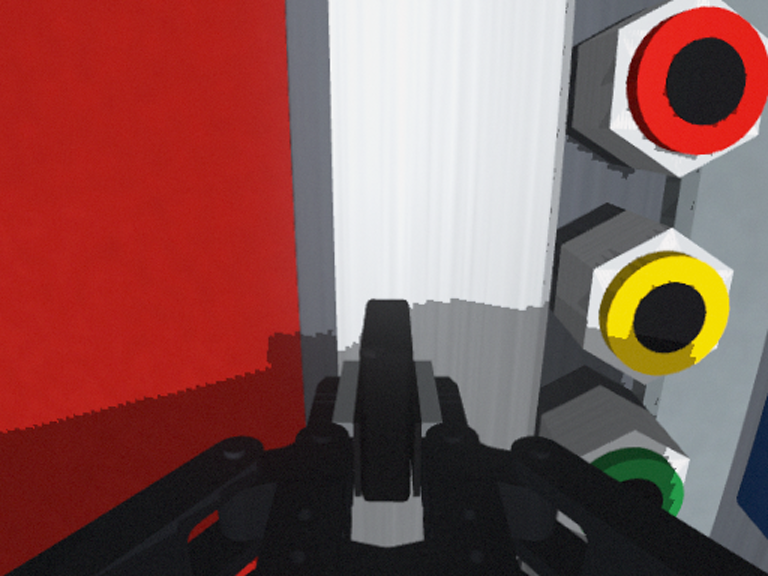

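TCP clamp-x is -72.2, exactly 5 mm from the open stop, and the force rises as it holds. The couplings (red at 695,80, yellow 668,310, green 630,495) sit against the fixed jaw, so the jaw is shut on all four. Now release and go to the button.

Request:
{"api": "move_arm", "payload": {"commands": [[[0,-0.3,0,0,1],[0,0,0,0,0.25],[0,0,0,0,0.25],[0,0,0,0,0.25],[0,0,-3,0,0.25]]]}}

```text
time_s: 33.4
tcp_pos: [449.2, 196.5, 65.7]
tcp_rot: [-2.014, -2.41, 0.009]
contact_force: [-1.1, 0.7, 0.7]
grip_width: 32.2
finger_force: 0.0
```

Request:
{"api": "move_arm", "payload": {"commands": [[[0,0,-4,0,0.25],[0,0,-4,0,0.25],[0,0,0,0,1],[0,0,0,0,1],[0,0,0,0,1]]]}}

```text
time_s: 33.9
tcp_pos: [450.5, 197.2, 147.0]
tcp_rot: [-2.015, -2.41, 0.002]
contact_force: [-0.2, 0.5, -1.2]
grip_width: 0.2
finger_force: 0.0
```

```bash
python3 - <<'E'
from h import *
s,_=st();plan([(*fromcl(107.2,-0.2),125,100.2),(*fromcl(107.2,-0.2),80,100.2)],1,s=s)
E
```

```text
t 33.9 tcp [450.5 197.2 147. ] x [-0.177  0.984 -0.001] y [ 0.984  0.177 -0.001] z [-0.001 -0.001 -1.   ] w 0.2 F [-0.2  0.5 -1.2]
[[[-0.03,4.47,0.55,-0.0,1.0],[-0.03,4.46,0.55,-0.0,1.0],[-0.03,4.47,0.55,-0.0,1.0],[-0.03,4.46,0.55,-0.0,1.0],[0.0,0.0,4.5,-0.01,1.0]]]
```

Request:
{"api": "move_arm", "payload": {"commands": [[[-0.03,4.47,0.55,0,1],[-0.03,4.46,0.55,0,1],[-0.03,4.47,0.55,0,1],[-0.03,4.46,0.55,0,1],[0,0,0,0,1]]]}}

```text
time_s: 34.4
tcp_pos: [629.1, 227.0, 120.3]
tcp_rot: [2.016, 2.409, -0.011]
contact_force: [-1.5, 0.2, -0.4]
grip_width: 0.2
finger_force: 0.0
```

Request:
{"api": "move_arm", "payload": {"commands": [[[0,0,2,0,1],[0,0,2,0,1],[0,0,0,0,1],[0,0,0,0,1],[0,0,0,0,1]]]}}

```text
time_s: 34.9
tcp_pos: [627.3, 228.0, 86.9]
tcp_rot: [2.015, 2.41, 0.002]
contact_force: [0.8, 0.3, -0.8]
grip_width: 0.1
finger_force: 0.0
```

```bash
python3 - <<'E'
from h import *
s,_=st();plan([(*fromcl(107.2,-0.2),68,100.2)],1,s=s,cmax=2)
E
```

```text
t 34.9 tcp [627.3 228.   86.9] x [-0.177  0.984  0.   ] y [0.984 0.177 0.001] z [ 0.001  0.001 -1.   ] w 0.1 F [ 0.8  0.3 -0.8]
[[[-0.02,-0.08,1.89,-0.01,1.0]]]
```

Request:
{"api": "move_arm", "payload": {"commands": [[[0,-0.08,0.9,0,1],[0,0,0.9,0,1],[0,0,0,0,1],[0,0,0,0,1]]]}}

```text
time_s: 35.3
tcp_pos: [626.0, 227.7, 67.7]
tcp_rot: [-2.015, -2.41, 0.001]
contact_force: [0.7, 0.1, 0.1]
grip_width: 0.0
finger_force: 0.0
```

Request:
{"api": "move_arm", "payload": {"commands": [[[0,0,0.3,0,1],[0,0,0.2,0,1],[0,0,0,0,1],[0,0,0,0,1]]]}}

```text
time_s: 35.7
tcp_pos: [626.5, 227.8, 63.2]
tcp_rot: [2.015, 2.41, 0.001]
contact_force: [-0.9, -0.3, 4.6]
grip_width: -0.2
finger_force: 1.8
```

Request:
{"api": "move_arm", "payload": {"commands": [[[0,0,0.2,0,1],[0,0,0.2,0,1],[0,0,0,0,1],[0,0,0,0,1]]]}}

```text
time_s: 36.1
tcp_pos: [626.6, 227.9, 60.9]
tcp_rot: [-2.015, -2.41, -0.002]
contact_force: [-7.6, -1.2, 20.8]
grip_width: -0.2
finger_force: 10.1
```

Request:
{"api": "move_arm", "payload": {"commands": [[[0,0,0.1,0,1],[0,0,0,0,1],[0,0,0,0,1],[0,0,0,0,1]]]}}

```text
time_s: 36.5
tcp_pos: [626.7, 227.9, 60.8]
tcp_rot: [-2.015, -2.41, -0.003]
contact_force: [-11.2, -2.6, 27.8]
grip_width: 0.1
finger_force: 13.7
```

Request:
{"api": "move_arm", "payload": {"commands": [[[0,0,-2,0,1],[0,0,-4,0,1],[0,0,-3,0,0.25],[0,0,0,0,0.25],[0,0,0,0,0.25]]]}}

```text
time_s: 37.0
tcp_pos: [626.2, 227.9, 148.0]
tcp_rot: [-2.015, -2.41, -0.001]
contact_force: [-0.9, -0.2, -0.3]
grip_width: 32.0
finger_force: 0.0
```

```bash
python3 - <<'E'
from h import *
s,_=st();plan([(*fromcl(-71.5,0.5),125,100.2),(*fromcl(-71.5,0.5),90,100.2)],.25,s=s)
E
```

```text
t 37.0 tcp [626.2 227.9 148. ] x [-0.177  0.984  0.   ] y [0.984 0.177 0.001] z [ 0.     0.001 -1.   ] w 32.0 F [-0.9 -0.2 -0.3]
[[[0.01,-4.46,0.57,-0.0,0.25],[0.01,-4.46,0.58,-0.0,0.25],[0.01,-4.47,0.57,-0.0,0.25],[0.01,-4.46,0.58,-0.0,0.25],[-0.0,-0.0,3.5,-0.0,0.25]]]
```

Button hard down (27.8 N at the stop, no further travel). Now open the clamp again.

Request:
{"api": "move_arm", "payload": {"commands": [[[0.01,-4.46,0.57,0,0.25],[0.01,-4.46,0.58,0,0.25],[0.01,-4.47,0.57,0,0.25],[0.01,-4.46,0.58,0,0.25],[0,0,2,0,0.25]]]}}

```text
time_s: 37.5
tcp_pos: [445.7, 196.5, 104.6]
tcp_rot: [-2.01, -2.409, -0.001]
contact_force: [0.9, 1.4, 1.1]
grip_width: 31.8
finger_force: 0.0
```

Request:
{"api": "move_arm", "payload": {"commands": [[[0,0,1.5,0,0.25],[0,0,0,0,0.25],[0,0,0,0,0.25],[0,0,2.7,0,0.25],[0,0,2.5,0,0.25]]]}}

```text
time_s: 38.0
tcp_pos: [451.4, 197.1, 38.0]
tcp_rot: [2.015, 2.41, 0.003]
contact_force: [0.7, 0.5, -0.3]
grip_width: 31.7
finger_force: 0.0
```

Request:
{"api": "move_arm", "payload": {"commands": [[[0,0,0,0,0.25],[0,0,0,0,1],[0,0,0,0,1],[0,0,0,0,1],[0,0,0,0,1]]]}}

```text
time_s: 38.5
tcp_pos: [449.7, 196.3, 38.8]
tcp_rot: [-2.015, -2.409, 0.002]
contact_force: [-5.7, -2.6, -0.5]
grip_width: 13.2
finger_force: 39.7
```

Request:
{"api": "move_arm", "payload": {"commands": [[[0,-0.2,0,0,1],[0,-0.2,0,0,1],[0,-0.2,0,0,1],[0,0,0,0,1],[0,0,0,0,1]]]}}

```text
time_s: 39.0
tcp_pos: [445.3, 195.5, 38.8]
tcp_rot: [2.016, 2.409, 0.002]
contact_force: [1.0, -3.8, 8.2]
grip_width: 12.8
finger_force: 41.6
```

Request:
{"api": "move_arm", "payload": {"commands": [[[0,-0.1,0,0,1],[0,0,0,0,1],[0,0,0,0,1]]]}}

```text
time_s: 39.3
tcp_pos: [444.9, 195.5, 38.8]
tcp_rot: [2.015, 2.409, 0.004]
contact_force: [4.4, -3.2, 4.1]
grip_width: 13.2
finger_force: 41.1
```

Request:
{"api": "move_arm", "payload": {"commands": [[[0,-0.1,0,0,1],[0,0,0,0,1],[0,0.15,0,0,1],[0,0,0,0,0.25],[0,0,0,0,0.25]]]}}

```text
time_s: 39.8
tcp_pos: [443.7, 195.9, 37.9]
tcp_rot: [-2.014, -2.41, -0.0]
contact_force: [-0.0, 1.0, -0.4]
grip_width: 31.9
finger_force: 0.0
```

Request:
{"api": "move_arm", "payload": {"commands": [[[0,0,0,0,0.25],[0,0,-4,0,0.25],[0,0,-4,0,0.25],[0.8,2.8,-4,0,-0.25],[0.8,2.8,-4,0,-0.25]]]}}

```text
time_s: 40.3
tcp_pos: [496.2, 221.6, 199.9]
tcp_rot: [-2.014, -2.41, -0.002]
contact_force: [0.7, -0.1, -0.3]
grip_width: 53.2
finger_force: 0.0
```

Request:
{"api": "move_arm", "payload": {"commands": [[[1.5,1,-1,0,-0.25],[0,0,0,0,-0.25],[0,0,0,0,-0.25],[0,0,0,0,-0.25]]]}}

```text
time_s: 40.7
tcp_pos: [502.7, 236.7, 206.8]
tcp_rot: [-2.015, -2.409, 0.003]
contact_force: [-0.4, 0.9, -0.3]
grip_width: 53.5
finger_force: 0.0
```

```bash
python3 - <<'E'
from h import *
s,im=row();save('r3',im,sc=1.5)
E
```

```text
t 40.7 tcp [502.7 236.7 206.8] x [-0.176  0.984 -0.001] y [ 0.984  0.176 -0.002] z [-0.002 -0.001 -1.   ] w 53.5 F [-0.4  0.9 -0.3]
red [[3.1, 90.6, 10.56, 0.01]]
yellow [[2.9, 31.6, 10.14, 0.01]]
green [[106.9, 0.1, 4.18, 0.11], [2.6, -29.4, 10.46, 0.01]]
blue [[2.6, -88.3, 9.99, 0.03]]
fin [[-83.1, -23.3, 58.7], [-76.5, 1.2, 61.1], [-70.3, 24.1, 62.6]]
```

```bash
cat >> h.py <<'E'
def holderfit(tag,c0,P,d,a0=-4):
    h,w=d.shape;u,v=np.meshgrid(np.arange(w),np.arange(h));q=w_z(P,np.c_[u.ravel(),v.ravel()],20)[:,:2]
    Z=cloud(P,d)[...,2].ravel();k=(np.linalg.norm(q-c0,axis=1)<50)&np.isfinite(Z);q=q[k];m=((Z[k]>15.5)&(Z[k]<26)).astype(float)
    def f(x):
        a=np.radians(x[2]);e=q-x[:2];px=e@[np.cos(a),np.sin(a)];py=np.abs(-e@[np.sin(a),-np.cos(a)])
        sd=np.maximum(np.abs(px)-33,np.abs(py-27.2)-3.3);return ((1/(1+np.exp(np.clip(sd/.6,-30,30)))-m)**2).mean()
    r=min((minimize(f,[c0[0]+i,c0[1]+j,a0],method='Nelder-Mead',options=dict(initial_simplex=np.array([[c0[0]+i,c0[1]+j,a0],[c0[0]+3,c0[1],a0],[c0[0],c0[1]+3,a0],[*c0,a0+6]]))) for i in(-2,2) for j in(-2,2)),key=lambda r:r.fun)
    print(tag,np.round(r.x,2),round(r.fun,3),'n',len(m));return r.x
HO=dict(red=(420,-281.5),blue=(499,-276.2),green=(581.6,-250.3),yellow=(659.1,-259.1))
E
python3 - <<'E'
from h import *
z=np.load('w2.npz');P=dict(imaging.camera_params('wrist'));P['R']=z['R'];P['t']=z['t']
for k in HO: holderfit(k,HO[k],P,z['d'])
s,_=st();p=fromcl(2.7,90.6);plan([(*p,110,100.2),(*p,45,100.2)],-.25,s=s)
# carry to view pose near red holder
print('carry');plan([(470,-190,150,116)],1,s=fake(*p,126,100.2),cmax=4.6)
C=cloud(P,z['d']).reshape(-1,3);v=C[(C[:,2]>40)&(C[:,2]<210)&(C[:,1]<-340)&(C[:,0]<480)];print('vase',len(v),np.round(np.percentile(v,[1,99],axis=0)) if len(v) else '')
E
```

```text
red [ 420.52 -280.25   -5.54] 0.029 n 3503
blue [ 498.54 -276.36   -3.42] 0.03 n 3595
green [ 581.36 -250.24   -2.39] 0.025 n 3804
yellow [ 658.48 -258.09   -2.51] 0.023 n 3652
t 40.75 tcp [502.7 236.7 207. ] x [-0.176  0.984 -0.   ] y [ 0.984  0.176 -0.002] z [-0.002 -0.001 -1.   ] w 53.2 F [ 0.2 -0.6 -0.3]
[[[2.0,0.52,3.23,-0.01,-0.25],[2.0,0.52,3.23,-0.01,-0.25],[2.0,0.53,3.24,-0.01,-0.25],[-0.0,-0.0,3.25,-0.01,-0.25],[-0.0,-0.0,3.25,-0.01,-0.25]]]
carry
[[[-4.31,-1.12,-0.22,-1.44,1.0],[-4.28,-1.23,-0.22,-1.44,1.0],[-4.25,-1.34,-0.22,-1.44,1.0],[-4.21,-1.44,-0.22,-1.44,1.0],[-4.18,-1.55,-0.22,-1.44,1.0]]]
[[[-4.14,-1.66,-0.22,-1.44,1.0],[-4.09,-1.76,-0.22,-1.44,1.0],[-4.05,-1.86,-0.22,-1.44,1.0],[-4.0,-1.96,-0.21,-1.44,1.0],[-3.94,-2.06,-0.22,-1.44,1.0]]]
[[[-3.9,-2.16,-0.21,-1.44,1.0]]]
vase 2666 [[ 380. -480.   41.]
 [ 437. -381.  112.]]
```

Request:
{"api": "move_arm", "payload": {"commands": [[[2,0.52,3.23,0,-0.25],[2,0.52,3.23,0,-0.25],[2,0.53,3.24,0,-0.25],[0,0,3.25,0,-0.25],[0,0,2.25,0,-0.25]]]}}

```text
time_s: 41.25
tcp_pos: [506.8, 298.8, 53.0]
tcp_rot: [-2.014, -2.41, 0.005]
contact_force: [-0.1, 0.4, 1.0]
grip_width: 53.3
finger_force: 0.0
```

Request:
{"api": "move_arm", "payload": {"commands": [[[0,0,1,0,-0.25],[0,0,0,0,-0.25],[0,0,0,0,-0.25],[0,0,0,0,-0.25]]]}}

```text
time_s: 41.65
tcp_pos: [509.2, 299.8, 47.4]
tcp_rot: [2.016, 2.409, 0.004]
contact_force: [-0.3, 0.1, -0.2]
grip_width: 53.6
finger_force: 0.0
```

```bash
python3 - <<'E'
from h import *
s,_=st();p=fromcl(2.7,90.6);plan([(*p,26,100.2)],-.25,s=s,cmax=1)
E
```

```text
t 41.65 tcp [509.2 299.8  47.4] x [-0.177  0.984  0.001] y [0.984 0.177 0.002] z [ 0.002  0.002 -1.   ] w 53.6 F [-0.3  0.1 -0.2]
[[[-0.03,-0.06,0.71,-0.01,-0.25],[-0.04,-0.06,0.71,-0.01,-0.25],[-0.03,-0.06,0.72,-0.01,-0.25]]]
```

Request:
{"api": "move_arm", "payload": {"commands": [[[-0.03,-0.06,0.7,0,-0.25],[-0.04,-0.06,0.7,0,-0.25],[-0.03,-0.06,0.7,0,-0.25],[0,0,0,0,-0.25],[0,0,0,0,-0.25]]]}}

```text
time_s: 42.15
tcp_pos: [506.6, 298.0, 24.6]
tcp_rot: [-2.015, -2.41, 0.001]
contact_force: [-0.9, 0.0, -0.4]
grip_width: 53.6
finger_force: 0.0
```

Request:
{"api": "move_arm", "payload": {"commands": [[[0,0,0,0,1],[0,0,0,0,1],[0,0,0,0,1],[0,0,0,0,1],[0,0,0,0,1]]]}}

```text
time_s: 42.65
tcp_pos: [507.1, 298.4, 25.3]
tcp_rot: [2.015, 2.41, 0.001]
contact_force: [0.4, -0.2, 4.1]
grip_width: 39.3
finger_force: 41.6
```

Request:
{"api": "move_arm", "payload": {"commands": [[[0,0,-3,0,1],[0,0,-4,0,1],[0,0,-3,0,1],[0,0,0,0,1],[0,0,0,0,1]]]}}

```text
time_s: 43.15
tcp_pos: [506.3, 298.2, 124.5]
tcp_rot: [-2.015, -2.41, 0.0]
contact_force: [-0.7, -0.2, -3.2]
grip_width: 39.2
finger_force: 41.6
```

```bash
python3 - <<'E'
from h import *
s,_=st();plan([(420.3,-280.9,130,114.4)],1,s=s,cmax=4.5)
E
```

```text
t 43.15 tcp [506.3 298.2 124.5] x [-0.177  0.984  0.   ] y [ 0.984  0.177 -0.   ] z [-0.  0. -1.] w 39.2 F [-0.7 -0.2 -3.2]
[[[-3.96,-1.34,-0.04,-1.01,1.0],[-3.94,-1.41,-0.04,-1.01,1.0],[-3.91,-1.48,-0.04,-1.01,1.0],[-3.89,-1.54,-0.04,-1.01,1.0],[-3.86,-1.61,-0.04,-1.01,1.0]]]
[[[-3.83,-1.68,-0.04,-1.01,1.0],[-3.8,-1.75,-0.04,-1.01,1.0],[-3.77,-1.82,-0.04,-1.01,1.0],[-3.73,-1.88,-0.04,-1.01,1.0],[-3.7,-1.95,-0.04,-1.01,1.0]]]
[[[-3.67,-2.01,-0.04,-1.01,1.0],[-3.63,-2.08,-0.04,-1.01,1.0],[-3.59,-2.14,-0.03,-1.01,1.0],[-3.55,-2.2,-0.04,-1.01,1.0]]]
```

Request:
{"api": "move_arm", "payload": {"commands": [[[-3.96,-1.34,0,-1.01,1],[-3.94,-1.41,0,-1.01,1],[-3.91,-1.48,0,-1.01,1],[-3.89,-1.54,0,-1.01,1],[-3.86,-1.61,0,-1.01,1]]]}}

```text
time_s: 43.65
tcp_pos: [474.2, 89.5, 123.2]
tcp_rot: [-1.905, -2.496, 0.004]
contact_force: [0.7, 0.1, -1.4]
grip_width: 39.3
finger_force: 41.6
```

Request:
{"api": "move_arm", "payload": {"commands": [[[-3.83,-1.68,0,-1.01,1],[-3.8,-1.75,0,-1.01,1],[-3.77,-1.82,0,-1.01,1],[-3.73,-1.88,0,-1.01,1],[-3.7,-1.95,0,-1.01,1]]]}}

```text
time_s: 44.15
tcp_pos: [443.5, -116.7, 123.5]
tcp_rot: [-1.793, -2.577, 0.002]
contact_force: [0.0, 0.0, -3.1]
grip_width: 39.3
finger_force: 41.6
```

Request:
{"api": "move_arm", "payload": {"commands": [[[-3.67,-2.01,0,-1.01,1],[-3.63,-2.08,0,-1.01,1],[-3.59,-2.14,0,-1.01,1],[-3.55,-2.2,0,-1.01,1],[0,0,0,0,1]]]}}

```text
time_s: 44.65
tcp_pos: [417.2, -286.3, 123.7]
tcp_rot: [-1.712, -2.633, 0.006]
contact_force: [-0.1, 0.6, -3.0]
grip_width: 39.3
finger_force: 41.6
```

Request:
{"api": "move_arm", "payload": {"commands": [[[0,0,2,0,1],[0,0,3,0,1],[0,0,1,0,1],[0,0,0,0,1],[0,0,0,0,1]]]}}

```text
time_s: 45.15
tcp_pos: [420.5, -281.1, 65.2]
tcp_rot: [-1.703, -2.639, 0.001]
contact_force: [-0.6, 0.2, -1.3]
grip_width: 39.0
finger_force: 41.5
```

Request:
{"api": "move_arm", "payload": {"commands": [[[0,0,0,0,1],[0,0,0,0,1]]]}}

```text
time_s: 45.35
tcp_pos: [421.2, -281.1, 65.8]
tcp_rot: [1.702, 2.639, 0.001]
contact_force: [-0.4, -0.3, -2.9]
grip_width: 39.6
finger_force: 41.5
```

```bash
python3 - <<'E'
from h import *
s,_=st();im,d,P=cap('wrist');save('h1',im,sc=1.5);plan([(420.3,-280.9,30,114.4)],1,s=s,cmax=1.5)
E
```

```text
t 45.35 tcp [ 421.2 -281.1   65.8] x [-0.412  0.911 -0.001] y [0.911 0.412 0.001] z [ 0.002 -0.    -1.   ] w 39.6 F [-0.4 -0.3 -2.9]
[[[0.02,-0.02,1.19,-0.02,1.0],[0.02,-0.03,1.19,-0.02,1.0],[0.01,-0.02,1.2,-0.02,1.0]]]
```

View pics/h1.png

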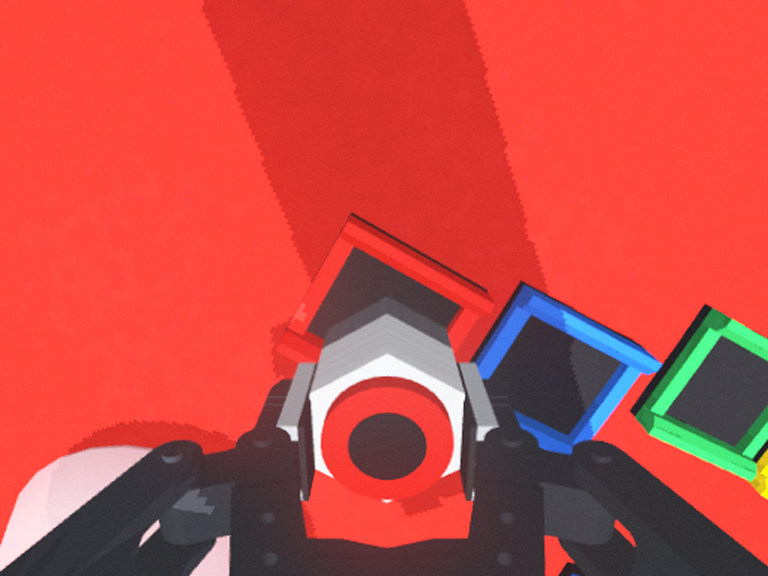

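The red coupling (388,440) is over the red holder, its flat parallel to the wall (350,215 to 490,300), and the vase (40,500) is clear. Lowering.

Request:
{"api": "move_arm", "payload": {"commands": [[[0.05,-0.07,1.2,0,1],[0,0,1.2,0,1],[0,0,0.6,0,1],[0,0,0,0,1],[0,0,0,0,1]]]}}

```text
time_s: 45.9
tcp_pos: [419.4, -280.9, 34.6]
tcp_rot: [-1.704, -2.639, 0.001]
contact_force: [-0.6, -0.3, -2.6]
grip_width: 39.3
finger_force: 41.7
```

Request:
{"api": "move_arm", "payload": {"commands": [[[0,0,0.4,0,1],[0,0,0.4,0,1],[0,0,0.2,0,1],[0,0,0,0,1],[0,0,0,0,1]]]}}

```text
time_s: 46.4
tcp_pos: [419.7, -280.8, 24.9]
tcp_rot: [-1.703, -2.64, -0.0]
contact_force: [-0.1, 0.8, -2.1]
grip_width: 39.2
finger_force: 41.7
```

Request:
{"api": "move_arm", "payload": {"commands": [[[0,0,0.15,0,1],[0,0,0,0,1]]]}}

```text
time_s: 46.6
tcp_pos: [419.8, -280.8, 23.3]
tcp_rot: [1.703, 2.64, 0.0]
contact_force: [-0.1, -0.3, -2.1]
grip_width: 39.5
finger_force: 41.8
```

Request:
{"api": "move_arm", "payload": {"commands": [[[0,0,0.05,0,1],[0,0,0,0,-0.25],[0,0,0,0,-0.25],[0,0,0,0,-0.25],[0,0,-2,0,-0.25]]]}}

```text
time_s: 47.1
tcp_pos: [418.5, -280.0, 41.5]
tcp_rot: [-1.701, -2.637, 0.002]
contact_force: [0.5, -0.3, 0.7]
grip_width: 53.7
finger_force: 0.0
```

Request:
{"api": "move_arm", "payload": {"commands": [[[0,0,-4,0,-0.25],[0,0,-4,0,-0.25],[3,0,-4,0,-0.25],[3,0,-4,0,-0.25],[0,0,0,0,-0.25]]]}}

```text
time_s: 47.6
tcp_pos: [401.5, -232.0, 194.6]
tcp_rot: [1.696, 2.639, 0.018]
contact_force: [0.5, 0.4, 1.2]
grip_width: 53.2
finger_force: 0.0
```

Request:
{"api": "move_arm", "payload": {"commands": [[[0,0,0,0,-0.25],[0,0,0,0,-0.25],[0,0,0,0,-0.25]]]}}

```text
time_s: 47.9
tcp_pos: [399.2, -233.8, 189.3]
tcp_rot: [-1.7, -2.637, 0.002]
contact_force: [-0.0, -0.3, -0.2]
grip_width: 53.4
finger_force: 0.0
```

```bash
cat >> h.py <<'E'
def hold(tag=None):
    s,R=st();im,d,P=cap('wrist');X=cloud(P,d)
    if tag: save(tag,im,sc=1.5)
    for k in HO:
        try: holderfit(k,HO[k],P,d)
        except Exception as e: print(k,'no')
        m=masks(im)[k]&(X[...,2]>30)&(X[...,2]<70)&(np.linalg.norm(X[...,:2]-HO[k],axis=-1)<45)
        if m.sum()>60: c=np.nanmedian(X[m],0);print('   placed',k,np.round(c,1),np.round(hexfit(P,d,c[:2],50),2))
    return s
E
python3 - <<'E'
from h import *
s=hold();p=fromcl(2.7,31.6);plan([(*p,125,100.2)],-.25,s=s)
E
```

```text
t 47.9 tcp [ 399.2 -233.8  189.3] x [-0.413  0.911  0.002] y [ 0.911  0.413 -0.003] z [-0.004  0.001 -1.   ] w 53.4 F [-0.  -0.3 -0.2]
red [ 419.56 -280.97   -6.03] 0.057 n 7458
   placed red [ 418.5 -279.4   55.2] [ 4.1925e+02 -2.8000e+02  2.4870e+01  1.0000e-02]
blue [ 497.1  -276.34   -3.82] 0.039 n 6773
green [ 580.11 -250.24   -2.35] 0.023 n 6168
yellow [ 656.69 -258.15   -3.22] 0.021 n 5038
[[[3.48,2.76,0.58,1.29,-0.25],[3.54,2.69,0.58,1.29,-0.25],[3.6,2.61,0.59,1.29,-0.25],[3.66,2.52,0.58,1.29,-0.25],[3.72,2.44,0.59,1.29,-0.25]]]
[[[3.77,2.36,0.58,1.29,-0.25],[3.82,2.27,0.59,1.29,-0.25],[3.87,2.18,0.58,1.29,-0.25],[3.92,2.1,0.59,1.29,-0.25],[3.97,2.01,0.58,1.29,-0.25]]]
[[[4.01,1.91,0.59,1.29,-0.25]]]
```

Red sits in its holder with its top at 55 mm (56 expected). Yellow next.

Request:
{"api": "move_arm", "payload": {"commands": [[[3.48,2.76,0.58,1.29,-0.25],[3.54,2.69,0.58,1.29,-0.25],[3.6,2.61,0.59,1.29,-0.25],[3.66,2.52,0.58,1.29,-0.25],[3.72,2.44,0.59,1.29,-0.25]]]}}

```text
time_s: 48.45
tcp_pos: [453.6, -16.6, 160.4]
tcp_rot: [-1.848, -2.537, 0.002]
contact_force: [0.9, 0.0, -0.1]
grip_width: 53.2
finger_force: 0.0
```

Request:
{"api": "move_arm", "payload": {"commands": [[[3.77,2.36,0.58,1.29,-0.25],[3.82,2.27,0.59,1.29,-0.25],[3.87,2.18,0.58,1.29,-0.25],[3.92,2.1,0.59,1.29,-0.25],[3.97,2.01,0.58,1.29,-0.25]]]}}

```text
time_s: 48.95
tcp_pos: [507.7, 199.1, 130.8]
tcp_rot: [-1.988, -2.43, 0.003]
contact_force: [0.7, -1.3, 0.5]
grip_width: 53.6
finger_force: 0.0
```

Request:
{"api": "move_arm", "payload": {"commands": [[[4.01,1.91,0.59,1.29,-0.25],[0,0,0,0,-0.25],[0,0,0,0,-0.25],[0,0,0,0,-0.25],[0,0,0,0,-0.25]]]}}

```text
time_s: 49.45
tcp_pos: [518.4, 239.6, 126.8]
tcp_rot: [-2.015, -2.407, -0.001]
contact_force: [-1.4, -0.2, -0.3]
grip_width: 52.8
finger_force: 0.0
```

```bash
python3 - <<'E'
from h import *
s,o=look('yellow',ztop=52,z=(48,63));o=o[0];print(tocl(np.array([*o[:2],0])));plan([(o[0],o[1],45,100.2)],-.25,s=s)
E
```

```text
t 49.45 tcp [518.4 239.6 126.8] x [-0.176  0.984  0.002] y [ 0.984  0.176 -0.001] z [-0.001  0.002 -1.   ] w 52.8 F [-1.4 -0.2 -0.3]
yellow [[518.192, 240.866, 9.756, 0.009]]
[ 2.89711315 31.95802268  0.        ]
[[[0.07,-0.0,4.09,-0.04,-0.25],[0.06,-0.0,4.09,-0.04,-0.25]]]
```

Request:
{"api": "move_arm", "payload": {"commands": [[[0.07,0,3,0,-0.25],[0.06,0,3,0,-0.25],[0,0,2,0,-0.25],[0,0,0.5,0,-0.25],[0,0,0,0,-0.25]]]}}

```text
time_s: 50.0
tcp_pos: [517.8, 242.1, 42.1]
tcp_rot: [-2.014, -2.409, -0.001]
contact_force: [-0.5, 0.3, 0.9]
grip_width: 53.4
finger_force: 0.0
```

Request:
{"api": "move_arm", "payload": {"commands": [[[0,0,0,0,-0.25],[0,0,0.6,0,-0.25],[0,0,0.5,0,-0.25],[0,0,0.4,0,-0.25],[0,0,0,0,-0.25]]]}}

```text
time_s: 50.5
tcp_pos: [517.5, 242.7, 26.5]
tcp_rot: [-2.012, -2.409, -0.001]
contact_force: [1.2, 1.2, -0.0]
grip_width: 53.3
finger_force: 0.0
```

Request:
{"api": "move_arm", "payload": {"commands": [[[0,0,0,0,-0.25]]]}}

```text
time_s: 50.6
tcp_pos: [517.8, 242.8, 27.0]
tcp_rot: [-2.013, -2.41, -0.002]
contact_force: [-0.3, 1.0, -0.5]
grip_width: 53.2
finger_force: 0.0
```

Request:
{"api": "move_arm", "payload": {"commands": [[[-0.19,0,0.1,0,-0.25],[0,0,0,0,-0.25],[0,0,0,0,1],[0,0,0,0,1],[0,0,0,0,1]]]}}

```text
time_s: 51.1
tcp_pos: [518.2, 240.8, 26.3]
tcp_rot: [-2.013, -2.409, -0.002]
contact_force: [-2.6, -0.6, 4.5]
grip_width: 39.2
finger_force: 41.3
```

Request:
{"api": "move_arm", "payload": {"commands": [[[0,0,0,0,1],[0,0,0,0,1]]]}}

```text
time_s: 51.3
tcp_pos: [518.2, 240.8, 26.3]
tcp_rot: [-2.013, -2.409, -0.002]
contact_force: [-2.5, -1.0, 5.7]
grip_width: 39.4
finger_force: 41.4
```

Request:
{"api": "move_arm", "payload": {"commands": [[[0,0,-3,0,1],[0,0,-4,0,1],[0,0,-3,0,1],[0,0,0,0,1],[0,0,0,0,1]]]}}

```text
time_s: 51.8
tcp_pos: [518.2, 241.0, 126.0]
tcp_rot: [-2.012, -2.41, -0.003]
contact_force: [0.1, 0.5, -2.4]
grip_width: 39.3
finger_force: 41.7
```

```bash
python3 - <<'E'
from h import *
s,_=st();plan([(657.8,-258.1,125,117.1)],1,s=s,cmax=4.5)
E
```

```text
t 51.8 tcp [518.2 241.  126. ] x [-0.178  0.984  0.003] y [0.984 0.178 0.   ] z [-0.     0.003 -1.   ] w 39.3 F [ 0.1  0.5 -2.4]
[[[-4.3,0.4,0.01,-1.4,1.0],[-4.31,0.3,0.01,-1.4,1.0],[-4.31,0.19,0.01,-1.4,1.0],[-4.32,0.09,0.01,-1.4,1.0],[-4.32,-0.02,0.01,-1.4,1.0]]]
[[[-4.32,-0.12,0.01,-1.4,1.0],[-4.31,-0.23,0.01,-1.4,1.0],[-4.31,-0.34,0.01,-1.4,1.0],[-4.29,-0.44,0.0,-1.4,1.0],[-4.28,-0.54,0.01,-1.4,1.0]]]
[[[-4.27,-0.65,0.0,-1.4,1.0],[-4.26,-0.76,0.01,-1.4,1.0]]]
```

Request:
{"api": "move_arm", "payload": {"commands": [[[-4.3,0.4,0,-1.4,1],[-4.31,0.3,0,-1.4,1],[-4.31,0.19,0,-1.4,1],[-4.32,0.09,0,-1.4,1],[-4.32,-0.02,0,-1.4,1]]]}}

```text
time_s: 52.3
tcp_pos: [575.6, 31.1, 123.7]
tcp_rot: [-1.859, -2.528, 0.001]
contact_force: [1.5, 0.2, -2.4]
grip_width: 39.2
finger_force: 41.7
```

Request:
{"api": "move_arm", "payload": {"commands": [[[-4.32,-0.12,0,-1.4,1],[-4.31,-0.23,0,-1.4,1],[-4.31,-0.34,0,-1.4,1],[-4.29,-0.44,0,-1.4,1],[-4.28,-0.54,0,-1.4,1]]]}}

```text
time_s: 52.8
tcp_pos: [633.9, -176.4, 122.7]
tcp_rot: [-1.701, -2.636, -0.001]
contact_force: [0.3, -0.1, -1.9]
grip_width: 39.7
finger_force: 41.6
```

Request:
{"api": "move_arm", "payload": {"commands": [[[-4.27,-0.65,0,-1.4,1],[-4.26,-0.76,0,-1.4,1],[0,0,0,0,1],[0,0,2,0,1],[0,0,3,0,1]]]}}

```text
time_s: 53.3
tcp_pos: [657.7, -259.0, 73.5]
tcp_rot: [-1.641, -2.678, -0.002]
contact_force: [0.6, 0.0, -1.9]
grip_width: 39.5
finger_force: 41.7
```

Request:
{"api": "move_arm", "payload": {"commands": [[[0,0,1,0,1],[0,0,0,0,1],[0,0,0,0,1],[0,0,0,0,1],[0,0,0,0,1]]]}}

```text
time_s: 53.8
tcp_pos: [658.3, -258.6, 66.2]
tcp_rot: [-1.64, -2.68, -0.003]
contact_force: [-0.1, -0.4, -1.5]
grip_width: 39.4
finger_force: 41.4
```

```bash
python3 - <<'E'
from h import *
s,_=st();im,d,P=cap('wrist');save('h2',im,sc=1.5);plan([(657.8,-258.1,36,117.1)],1,s=s,cmax=1.5)
E
```

```text
t 53.8 tcp [ 658.3 -258.6   66.2] x [-0.455  0.891  0.001] y [0.891 0.455 0.002] z [ 0.001  0.002 -1.   ] w 39.4 F [-0.1 -0.4 -1.5]
[[[0.02,-0.01,1.01,-0.01,1.0],[0.02,-0.01,1.0,-0.01,1.0],[0.03,-0.0,1.01,-0.01,1.0]]]
```

View pics/h2.png

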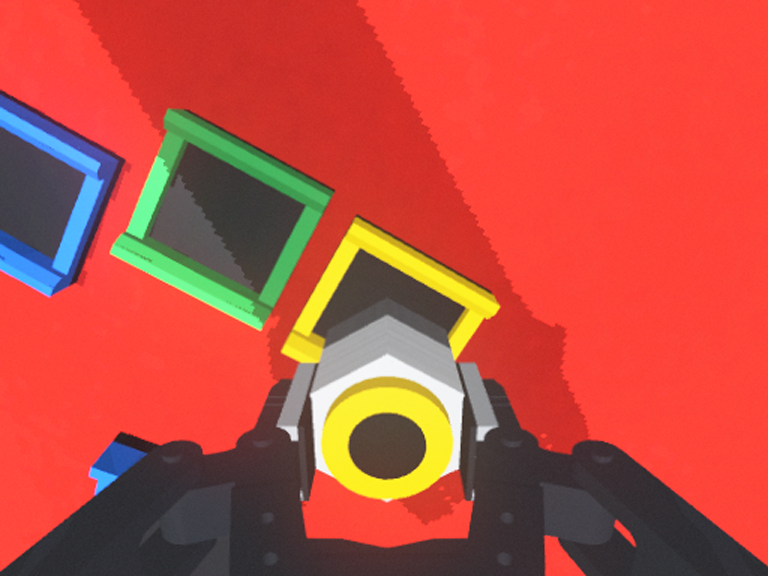

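Yellow (388,440) is held over the yellow holder and lined up with its wall (355,220 to 497,305). Lowering.

Request:
{"api": "move_arm", "payload": {"commands": [[[0.07,-0.02,1.2,0,1],[0,0,1.2,0,1],[0,0,0.6,0,1],[0,0,0,0,1],[0,0,0,0,1]]]}}

```text
time_s: 54.35
tcp_pos: [657.0, -257.8, 34.6]
tcp_rot: [-1.639, -2.678, -0.002]
contact_force: [0.5, -0.4, -2.5]
grip_width: 39.2
finger_force: 41.5
```

Request:
{"api": "move_arm", "payload": {"commands": [[[0,0,0.4,0,1],[0,0,0.4,0,1],[0,0,0.2,0,1],[0,0,0,0,1],[0,0,0,0,1]]]}}

```text
time_s: 54.85
tcp_pos: [657.1, -257.7, 24.8]
tcp_rot: [-1.639, -2.678, -0.002]
contact_force: [-0.1, -0.9, -2.0]
grip_width: 39.6
finger_force: 41.7
```

Request:
{"api": "move_arm", "payload": {"commands": [[[0,0,0.1,0,1],[0,0,0,0,1]]]}}

```text
time_s: 55.05
tcp_pos: [657.3, -257.8, 24.4]
tcp_rot: [-1.639, -2.678, -0.003]
contact_force: [-2.5, 1.4, 3.0]
grip_width: 39.6
finger_force: 42.1
```

Request:
{"api": "move_arm", "payload": {"commands": [[[0,0,0,0,-0.25],[0,0,0,0,-0.25],[0,0,0,0,-0.25],[0,0,-2,0,-0.25],[0,0,-4,0,-0.25]]]}}

```text
time_s: 55.55
tcp_pos: [655.3, -256.8, 81.1]
tcp_rot: [-1.636, -2.673, -0.0]
contact_force: [1.3, -0.5, -0.1]
grip_width: 53.3
finger_force: 0.0
```

Request:
{"api": "move_arm", "payload": {"commands": [[[0,0,-4,0,-0.25],[3,0,-2,0,-0.25],[0,0,0,0,-0.25],[0,0,0,0,-0.25],[0,0,0,0,-0.25]]]}}

```text
time_s: 56.05
tcp_pos: [643.2, -231.6, 142.9]
tcp_rot: [-1.639, -2.677, -0.001]
contact_force: [-0.2, -0.4, -0.1]
grip_width: 53.2
finger_force: 0.0
```

```bash
python3 - <<'E'
from h import *
s=hold();p=fromcl(2.7,-29.4);plan([(*p,125,100.2)],-.25,s=s)
E
```

```text
t 56.05 tcp [ 643.2 -231.6  142.9] x [-0.455  0.891  0.003] y [ 0.891  0.455 -0.001] z [-0.002  0.002 -1.   ] w 53.2 F [-0.2 -0.4 -0.1]
red [ 422.21 -280.06   -5.57] 0.111 n 3820
blue [ 499.97 -275.82   -3.54] 0.031 n 10987
green [ 582.14 -249.96   -2.45] 0.025 n 11641
yellow [ 658.83 -258.26   -3.2 ] 0.055 n 10339
   placed yellow [ 656.3 -255.2   55.2] [ 6.5697e+02 -2.5768e+02  2.6420e+01  1.0000e-02]
[[[4.65,0.95,0.2,1.87,-0.25],[4.68,0.8,0.2,1.87,-0.25],[4.71,0.64,0.2,1.87,-0.25],[4.73,0.49,0.2,1.87,-0.25],[4.74,0.34,0.2,1.87,-0.25]]]
[[[4.75,0.18,0.2,1.87,-0.25],[4.75,0.03,0.2,1.87,-0.25],[4.75,-0.13,0.2,1.87,-0.25],[4.74,-0.29,0.19,1.87,-0.25]]]
```

Yellow is seated (top at 55 mm). Green next.

Request:
{"api": "move_arm", "payload": {"commands": [[[4.65,0.95,0.2,1.87,-0.25],[4.68,0.8,0.2,1.87,-0.25],[4.71,0.64,0.2,1.87,-0.25],[4.73,0.49,0.2,1.87,-0.25],[4.74,0.34,0.2,1.87,-0.25]]]}}

```text
time_s: 56.6
tcp_pos: [579.1, -1.4, 133.6]
tcp_rot: [-1.855, -2.533, -0.0]
contact_force: [1.1, 0.1, 1.5]
grip_width: 53.3
finger_force: 0.0
```

Request:
{"api": "move_arm", "payload": {"commands": [[[4.75,0.18,0.2,1.87,-0.25],[4.75,0.03,0.2,1.87,-0.25],[4.75,-0.13,0.2,1.87,-0.25],[4.74,-0.29,0.19,1.87,-0.25],[0,0,0,0,-0.25]]]}}

```text
time_s: 57.1
tcp_pos: [526.6, 187.9, 125.7]
tcp_rot: [-2.002, -2.415, -0.001]
contact_force: [-0.5, -0.5, 0.4]
grip_width: 53.6
finger_force: 0.0
```

Request:
{"api": "move_arm", "payload": {"commands": [[[0,0,0,0,-0.25],[0,0,0,0,-0.25],[0,0,0,0,-0.25],[0,0,0,0,-0.25]]]}}

```text
time_s: 57.5
tcp_pos: [529.6, 179.4, 127.0]
tcp_rot: [-2.016, -2.407, -0.002]
contact_force: [0.1, 0.5, 1.0]
grip_width: 53.3
finger_force: 0.0
```

```bash
python3 - <<'E'
from h import *
s,o=look('green',ztop=52,z=(48,63));o=min(o,key=lambda q:q[3]);print(tocl(np.array([*o[:2],0])));plan([(o[0],o[1],45,100.2)],-.25,s=s)
E
```

```text
t 57.5 tcp [529.6 179.4 127. ] x [-0.175  0.984  0.002] y [ 0.984  0.175 -0.   ] z [-0.001  0.002 -1.   ] w 53.3 F [0.1 0.5 1. ]
green [[626.539, 227.62, 19.139, 0.107], [528.882, 180.406, 10.666, 0.009]]
[  2.71150083 -29.4397134    0.        ]
[[[0.06,-0.02,4.1,-0.05,-0.25],[0.05,-0.03,4.1,-0.05,-0.25]]]
```

Request:
{"api": "move_arm", "payload": {"commands": [[[0,-0.05,3,-0.1,-0.25],[0,0,3,0,-0.25],[0,0,2,0,-0.25],[0,0,0.5,0,-0.25],[0,0,0,0,-0.25]]]}}

```text
time_s: 58.05
tcp_pos: [528.5, 180.3, 41.8]
tcp_rot: [-2.012, -2.41, -0.0]
contact_force: [-0.9, 0.5, -0.3]
grip_width: 53.2
finger_force: 0.0
```

Request:
{"api": "move_arm", "payload": {"commands": [[[0,0,0,0,-0.25],[0,0,0.6,0,-0.25],[0,0,0.5,0,-0.25],[0,0,0.4,0,-0.25],[0,0,0,0,-0.25]]]}}

```text
time_s: 58.55
tcp_pos: [528.1, 180.8, 26.5]
tcp_rot: [-2.011, -2.411, -0.001]
contact_force: [0.5, 0.2, 0.5]
grip_width: 53.3
finger_force: 0.0
```

Request:
{"api": "move_arm", "payload": {"commands": [[[0,0,0,0,-0.25],[0,0,0,0,-0.25]]]}}

```text
time_s: 58.75
tcp_pos: [528.6, 180.9, 27.2]
tcp_rot: [-2.011, -2.411, -0.002]
contact_force: [-0.0, -0.4, 0.6]
grip_width: 53.7
finger_force: 0.0
```

Request:
{"api": "move_arm", "payload": {"commands": [[[-0.05,0,0.1,0,-0.25],[0,0,0,0,1],[0,0,0,0,1],[0,0,0,0,1],[0,0,0,0,1]]]}}

```text
time_s: 59.25
tcp_pos: [528.8, 180.4, 26.2]
tcp_rot: [-2.011, -2.411, -0.002]
contact_force: [-0.6, -0.7, 3.9]
grip_width: 39.2
finger_force: 41.4
```

Request:
{"api": "move_arm", "payload": {"commands": [[[0,0,0,0,1],[0,0,-3,0,1],[0,0,-4,0,1],[0,0,-3,0,1],[0,0,0,0,1]]]}}

```text
time_s: 59.75
tcp_pos: [530.7, 180.9, 129.8]
tcp_rot: [-2.013, -2.412, -0.011]
contact_force: [1.2, 0.6, -1.7]
grip_width: 39.2
finger_force: 41.3
```

Request:
{"api": "move_arm", "payload": {"commands": [[[0,0,0,0,1]]]}}

```text
time_s: 59.85
tcp_pos: [528.5, 180.4, 125.9]
tcp_rot: [-2.011, -2.411, -0.003]
contact_force: [-0.2, 0.0, -2.0]
grip_width: 39.5
finger_force: 41.3
```

```bash
python3 - <<'E'
from h import *
s,_=st();plan([(581.5,-250.1,125,117.6)],1,s=s,cmax=4.5)
E
```

```text
t 59.85 tcp [528.5 180.4 125.9] x [-0.18   0.984  0.003] y [ 0.984  0.18  -0.   ] z [-0.001  0.003 -1.   ] w 39.5 F [-0.2  0.  -2. ]
[[[-4.33,-0.25,0.01,-1.73,1.0],[-4.32,-0.38,0.01,-1.73,1.0],[-4.31,-0.51,0.01,-1.73,1.0],[-4.29,-0.64,0.01,-1.73,1.0],[-4.27,-0.77,0.01,-1.73,1.0]]]
[[[-4.24,-0.9,0.01,-1.73,1.0],[-4.21,-1.03,0.01,-1.73,1.0],[-4.18,-1.16,0.01,-1.73,1.0],[-4.15,-1.28,0.0,-1.73,1.0],[-4.1,-1.41,0.01,-1.73,1.0]]]
```

Request:
{"api": "move_arm", "payload": {"commands": [[[-4.33,-0.25,0,-1.73,1],[-4.32,-0.38,0,-1.73,1],[-4.31,-0.51,0,-1.73,1],[-4.29,-0.64,0,-1.73,1],[-4.27,-0.77,0,-1.73,1]]]}}

```text
time_s: 60.35
tcp_pos: [554.1, -36.6, 123.8]
tcp_rot: [-1.821, -2.556, 0.001]
contact_force: [0.3, 0.5, -1.9]
grip_width: 39.2
finger_force: 41.1
```

Request:
{"api": "move_arm", "payload": {"commands": [[[-4.24,-0.9,0,-1.73,1],[-4.21,-1.03,0,-1.73,1],[-4.18,-1.16,0,-1.73,1],[-4.15,-1.28,0,-1.73,1],[-4.1,-1.41,0,-1.73,1]]]}}

```text
time_s: 60.85
tcp_pos: [580.6, -251.5, 122.7]
tcp_rot: [-1.622, -2.685, -0.001]
contact_force: [1.0, -0.3, -1.6]
grip_width: 39.6
finger_force: 41.0
```

Request:
{"api": "move_arm", "payload": {"commands": [[[0,0,0,0,1],[0,0,0,0,1],[0,0,2,0,1],[0,0,3,0,1],[0,0,1,0,1]]]}}

```text
time_s: 61.35
tcp_pos: [579.9, -247.4, 61.1]
tcp_rot: [-1.62, -2.683, -0.002]
contact_force: [-0.1, 0.6, -1.8]
grip_width: 39.5
finger_force: 41.1
```

Request:
{"api": "move_arm", "payload": {"commands": [[[0,0,0,0,1],[0,0,0,0,1],[0,0,0,0,1],[0,0,0,0,1]]]}}

```text
time_s: 61.75
tcp_pos: [582.1, -250.4, 66.2]
tcp_rot: [-1.627, -2.687, -0.003]
contact_force: [0.2, 0.3, -1.7]
grip_width: 39.3
finger_force: 41.1
```

```bash
python3 - <<'E'
from h import *
s,_=st();plan([(581.5,-250.1,36,117.6)],1,s=s,cmax=1.5)
E
```

```text
t 61.75 tcp [ 582.1 -250.4   66.2] x [-0.464  0.886  0.001] y [0.886 0.464 0.002] z [ 0.001  0.002 -1.   ] w 39.3 F [ 0.2  0.3 -1.7]
[[[0.02,-0.01,1.01,0.01,1.0],[0.02,-0.02,1.0,0.01,1.0],[0.01,-0.01,1.01,0.01,1.0]]]
```

Request:
{"api": "move_arm", "payload": {"commands": [[[0.04,-0.02,1.2,0,1],[0,0,1.2,0,1],[0,0,0.6,0,1],[0,0,0,0,1],[0,0,0,0,1]]]}}

```text
time_s: 62.25
tcp_pos: [581.0, -250.0, 34.8]
tcp_rot: [-1.626, -2.686, -0.002]
contact_force: [-0.2, -0.3, -2.3]
grip_width: 39.3
finger_force: 41.2
```

Request:
{"api": "move_arm", "payload": {"commands": [[[0,0,0.4,0,1],[0,0,0.4,0,1],[0,0,0.2,0,1],[0,0,0,0,1],[0,0,0,0,1]]]}}

```text
time_s: 62.75
tcp_pos: [581.1, -249.9, 25.0]
tcp_rot: [-1.626, -2.686, -0.002]
contact_force: [-0.1, 0.2, -2.1]
grip_width: 39.4
finger_force: 41.2
```

Request:
{"api": "move_arm", "payload": {"commands": [[[0,0,0.1,0,1],[0,0,0,0,1]]]}}

```text
time_s: 62.95
tcp_pos: [581.3, -249.9, 24.3]
tcp_rot: [-1.626, -2.686, -0.003]
contact_force: [-0.5, 0.5, 0.4]
grip_width: 39.4
finger_force: 41.3
```

Green touches bottom at 24.3, as expected. Release it and go for blue.

Request:
{"api": "move_arm", "payload": {"commands": [[[0,0,0,0,-0.25],[0,0,0,0,-0.25],[0,0,0,0,-0.25],[0,0,-2,0,-0.25],[0,0,-4,0,-0.25]]]}}

```text
time_s: 63.45
tcp_pos: [579.4, -249.1, 82.0]
tcp_rot: [-1.623, -2.682, 0.0]
contact_force: [0.5, -0.8, 0.4]
grip_width: 53.5
finger_force: 0.0
```

Request:
{"api": "move_arm", "payload": {"commands": [[[0,0,-4,0,-0.25],[3,0,-2,0,-0.25],[0,0,0,0,-0.25],[0,0,0,0,-0.25],[0,0,0,0,-0.25]]]}}

```text
time_s: 63.95
tcp_pos: [566.9, -223.9, 143.2]
tcp_rot: [-1.626, -2.685, -0.002]
contact_force: [-0.3, -0.4, -0.1]
grip_width: 53.2
finger_force: 0.0
```

```bash
python3 - <<'E'
from h import *
s=hold();p=fromcl(2.7,-88.5);plan([(*p,125,100.2)],-.25,s=s)
E
```

```text
t 63.95 tcp [ 566.9 -223.9  143.2] x [-0.463  0.886  0.003] y [ 0.886  0.463 -0.001] z [-0.002  0.002 -1.   ] w 53.2 F [-0.3 -0.4 -0.1]
red [ 421.21 -280.12   -5.51] 0.069 n 10559
   placed red [ 422.3 -276.8   55.2] [ 4.2066e+02 -2.7937e+02  2.4670e+01  2.0000e-02]
blue [ 498.89 -275.7    -3.61] 0.029 n 10520
green [ 581.54 -250.38   -2.51] 0.057 n 10386
   placed green [ 580.4 -247.1   55.2] [ 5.8105e+02 -2.4986e+02  2.7840e+01  1.0000e-02]
yellow [ 657.42 -257.94   -3.61] 0.064 n 8762
[[[3.99,1.7,0.23,2.18,-0.25],[4.06,1.55,0.23,2.18,-0.25],[4.11,1.39,0.23,2.18,-0.25],[4.16,1.23,0.23,2.18,-0.25],[4.21,1.07,0.23,2.18,-0.25]]]
[[[4.24,0.91,0.22,2.18,-0.25],[4.28,0.75,0.23,2.18,-0.25],[4.3,0.6,0.22,2.18,-0.25]]]
```

Request:
{"api": "move_arm", "payload": {"commands": [[[3.99,1.7,0.23,2.18,-0.25],[4.06,1.55,0.23,2.18,-0.25],[4.11,1.39,0.23,2.18,-0.25],[4.16,1.23,0.23,2.18,-0.25],[4.21,1.07,0.23,2.18,-0.25]]]}}

```text
time_s: 64.5
tcp_pos: [549.4, -6.2, 132.3]
tcp_rot: [-1.877, -2.517, -0.0]
contact_force: [1.2, 0.1, -0.8]
grip_width: 53.3
finger_force: 0.0
```

Request:
{"api": "move_arm", "payload": {"commands": [[[4.24,0.91,0.22,2.18,-0.25],[4.28,0.75,0.23,2.18,-0.25],[4.3,0.6,0.22,2.18,-0.25],[0,0,0,0,-0.25],[0,0,0,0,-0.25]]]}}

```text
time_s: 65.0
tcp_pos: [539.4, 122.8, 125.8]
tcp_rot: [-2.012, -2.41, 0.001]
contact_force: [-0.6, -0.4, 0.7]
grip_width: 53.4
finger_force: 0.0
```

Request:
{"api": "move_arm", "payload": {"commands": [[[0,0,0,0,-0.25],[0,0,0,0,-0.25],[0,0,0,0,-0.25]]]}}

```text
time_s: 65.3
tcp_pos: [539.8, 121.3, 126.7]
tcp_rot: [-2.017, -2.406, -0.002]
contact_force: [0.3, 0.4, 0.4]
grip_width: 53.4
finger_force: 0.0
```

```bash
python3 - <<'E'
from h import *
s,o=look('blue',ztop=52,z=(48,63));o=min(o,key=lambda q:q[3]);print(tocl(np.array([*o[:2],0])));plan([(o[0],o[1],45,100.2)],-.25,s=s)
E
```

```text
t 65.3 tcp [539.8 121.3 126.7] x [-0.175  0.985  0.002] y [ 0.985  0.175 -0.   ] z [-0.001  0.002 -1.   ] w 53.4 F [0.3 0.4 0.4]
blue [[539.432, 121.703, 10.334, 0.009]]
[  2.69958899 -89.08298724   0.        ]
[[[0.02,-0.02,4.09,-0.06,-0.25],[0.02,-0.01,4.08,-0.06,-0.25]]]
```

Request:
{"api": "move_arm", "payload": {"commands": [[[-0.04,-0.03,3,-0.12,-0.25],[0,0,3,0,-0.25],[0,0,2,0,-0.25],[0,0,0.5,0,-0.25],[0,0,0,0,-0.25]]]}}

```text
time_s: 65.85
tcp_pos: [539.1, 121.9, 41.6]
tcp_rot: [-2.012, -2.41, -0.0]
contact_force: [0.8, 0.3, 1.9]
grip_width: 53.1
finger_force: 0.0
```

Request:
{"api": "move_arm", "payload": {"commands": [[[0,0,0,0,-0.25],[0,0,0.6,0,-0.25],[0,0,0.5,0,-0.25],[0,0,0.4,0,-0.25],[0,0,0,0,-0.25]]]}}

```text
time_s: 66.35
tcp_pos: [538.9, 122.3, 26.1]
tcp_rot: [-2.011, -2.41, -0.001]
contact_force: [-0.3, 0.2, 0.3]
grip_width: 53.1
finger_force: 0.0
```

Request:
{"api": "move_arm", "payload": {"commands": [[[0,0,0,0,-0.25],[0,0,0,0,-0.25]]]}}

```text
time_s: 66.55
tcp_pos: [539.4, 122.4, 26.9]
tcp_rot: [-2.012, -2.41, -0.002]
contact_force: [0.9, 0.5, 0.7]
grip_width: 53.9
finger_force: 0.0
```

Request:
{"api": "move_arm", "payload": {"commands": [[[-0.07,0,0.1,0,-0.25],[0,0,0,0,1],[0,0,0,0,1],[0,0,0,0,1],[0,0,0,0,1]]]}}

```text
time_s: 67.05
tcp_pos: [539.3, 121.6, 25.8]
tcp_rot: [-2.012, -2.41, -0.002]
contact_force: [-2.6, -2.1, 4.6]
grip_width: 39.0
finger_force: 41.2
```

Request:
{"api": "move_arm", "payload": {"commands": [[[0,0,0,0,1],[0,0,-3,0,1],[0,0,-4,0,1],[0,0,-3,0,1],[0,0,0,0,1]]]}}

```text
time_s: 67.55
tcp_pos: [541.8, 122.1, 129.5]
tcp_rot: [2.013, 2.411, 0.011]
contact_force: [0.4, -0.3, -0.5]
grip_width: 39.2
finger_force: 41.2
```

Request:
{"api": "move_arm", "payload": {"commands": [[[0,0,0,0,1]]]}}

```text
time_s: 67.65
tcp_pos: [539.5, 121.8, 125.6]
tcp_rot: [-2.011, -2.411, -0.003]
contact_force: [-0.0, 0.1, -2.3]
grip_width: 39.2
finger_force: 41.2
```

```bash
python3 - <<'E'
from h import *
s,_=st();plan([(498.7,-276.0,125,116.4)],1,s=s,cmax=4.5)
E
```

```text
t 67.65 tcp [539.5 121.8 125.6] x [-0.179  0.984  0.003] y [0.984 0.179 0.   ] z [-0.     0.003 -1.   ] w 39.2 F [-0.   0.1 -2.3]
[[[-4.27,-1.24,0.01,-1.79,1.0],[-4.23,-1.37,0.01,-1.79,1.0],[-4.18,-1.5,0.01,-1.79,1.0],[-4.13,-1.63,0.01,-1.79,1.0],[-4.08,-1.76,0.0,-1.79,1.0]]]
[[[-4.02,-1.89,0.01,-1.79,1.0],[-3.96,-2.01,0.0,-1.79,1.0],[-3.9,-2.14,0.01,-1.79,1.0],[-3.83,-2.26,0.0,-1.79,1.0]]]
```

Request:
{"api": "move_arm", "payload": {"commands": [[[-4.27,-1.24,0,-1.79,1],[-4.23,-1.37,0,-1.79,1],[-4.18,-1.5,0,-1.79,1],[-4.13,-1.63,0,-1.79,1],[-4.08,-1.76,0,-1.79,1]]]}}

```text
time_s: 68.15
tcp_pos: [515.4, -100.9, 123.7]
tcp_rot: [-1.814, -2.56, -0.0]
contact_force: [0.6, -0.6, -1.8]
grip_width: 39.3
finger_force: 41.2
```

Request:
{"api": "move_arm", "payload": {"commands": [[[-4.02,-1.89,0,-1.79,1],[-3.96,-2.01,0,-1.79,1],[-3.9,-2.14,0,-1.79,1],[-3.83,-2.26,0,-1.79,1],[0,0,0,0,1]]]}}

```text
time_s: 68.65
tcp_pos: [494.8, -283.3, 123.5]
tcp_rot: [-1.664, -2.661, 0.004]
contact_force: [-0.7, -0.5, -1.8]
grip_width: 39.1
finger_force: 41.1
```

Request:
{"api": "move_arm", "payload": {"commands": [[[0,0,0,0,1],[0,0,0,0,1],[0,0,2,0,1],[0,0,3,0,1],[0,0,1,0,1]]]}}

```text
time_s: 69.15
tcp_pos: [497.6, -273.5, 61.9]
tcp_rot: [-1.648, -2.667, -0.002]
contact_force: [-0.6, 0.4, -1.8]
grip_width: 39.1
finger_force: 41.0
```

Request:
{"api": "move_arm", "payload": {"commands": [[[0,0,0,0,1],[0,0,0,0,1],[0,0,0,0,1],[0,0,0,0,1]]]}}

```text
time_s: 69.55
tcp_pos: [499.1, -276.4, 65.9]
tcp_rot: [-1.655, -2.67, -0.003]
contact_force: [0.2, 0.8, -1.7]
grip_width: 39.2
finger_force: 41.0
```

```bash
python3 - <<'E'
from h import *
s,_=st();plan([(498.7,-276.0,36,116.4)],1,s=s,cmax=1.5)
E
```

```text
t 69.55 tcp [ 499.1 -276.4   65.9] x [-0.445  0.896  0.001] y [0.896 0.445 0.002] z [ 0.001  0.002 -1.   ] w 39.2 F [ 0.2  0.8 -1.7]
[[[0.03,-0.01,1.49,0.01,1.0],[0.02,-0.01,1.5,0.01,1.0]]]
```

Request:
{"api": "move_arm", "payload": {"commands": [[[0.05,-0.02,1.2,0,1],[0,0,1.2,0,1],[0,0,0.6,0,1],[0,0,0,0,1],[0,0,0,0,1]]]}}

```text
time_s: 70.05
tcp_pos: [497.8, -275.9, 34.6]
tcp_rot: [-1.654, -2.668, -0.002]
contact_force: [-0.2, -1.2, -1.0]
grip_width: 39.4
finger_force: 41.1
```

Request:
{"api": "move_arm", "payload": {"commands": [[[0,0,0.4,0,1],[0,0,0.4,0,1],[0,0,0.2,0,1],[0,0,0,0,1],[0,0,0,0,1]]]}}

```text
time_s: 70.55
tcp_pos: [498.1, -275.8, 24.9]
tcp_rot: [-1.654, -2.669, -0.002]
contact_force: [-0.3, 0.0, -1.1]
grip_width: 39.2
finger_force: 41.1
```

Request:
{"api": "move_arm", "payload": {"commands": [[[0,0,0.1,0,1],[0,0,0,0,1]]]}}

```text
time_s: 70.75
tcp_pos: [498.1, -275.8, 23.9]
tcp_rot: [-1.654, -2.669, -0.003]
contact_force: [0.2, 0.6, -0.9]
grip_width: 39.4
finger_force: 41.1
```

Request:
{"api": "move_arm", "payload": {"commands": [[[0,0,0,0,-0.25],[0,0,0,0,-0.25],[0,0,0,0,-0.25],[0,0,-2,0,-0.25],[0,0,-4,0,-0.25]]]}}

```text
time_s: 71.25
tcp_pos: [496.4, -274.9, 82.3]
tcp_rot: [-1.651, -2.665, -0.0]
contact_force: [0.7, 0.7, 0.2]
grip_width: 53.4
finger_force: 0.0
```

Request:
{"api": "move_arm", "payload": {"commands": [[[0,0,-4,0,-0.25],[3,2,-4,0,-0.25],[3,2,-4,0,-0.25],[3,2,-4,0,-0.25],[0,0,-3,0,-0.25]]]}}

```text
time_s: 71.75
tcp_pos: [512.3, -171.8, 267.5]
tcp_rot: [-1.646, -2.674, -0.006]
contact_force: [-0.4, 0.2, 0.1]
grip_width: 53.5
finger_force: 0.0
```

Request:
{"api": "move_arm", "payload": {"commands": [[[0,0,0,0,-0.25],[0,0,0,0,-0.25],[0,0,0,0,-0.25],[0,0,0,0,-0.25]]]}}

```text
time_s: 72.15
tcp_pos: [510.3, -176.9, 264.3]
tcp_rot: [-1.654, -2.667, -0.001]
contact_force: [-1.1, -1.0, 0.6]
grip_width: 53.4
finger_force: 0.0
```

```bash
python3 - <<'E'
from h import *
s=hold('f1');im,d,P=cap('scene');save('f2',im,sc=1.5)
C=tocl(cloud(P,d)).reshape(-1,3);f=C[(C[:,2]>56)&(C[:,2]<68)&(C[:,0]<-50)&(C[:,0]>-100)&(abs(C[:,1])<40)]
print('fin',np.round(np.percentile(f,[2,50,98],axis=0),1).tolist())
z=np.load('scene0.npz');C0=tocl(cloud(P,z['d'])).reshape(-1,3);f=C0[(C0[:,2]>56)&(C0[:,2]<68)&(C0[:,0]<-50)&(C0[:,0]>-100)&(abs(C0[:,1])<40)]
print('fin0',np.round(np.percentile(f,[2,50,98],axis=0),1).tolist())
E
```

```text
t 72.15 tcp [ 510.3 -176.9  264.3] x [-0.444  0.896  0.003] y [ 0.896  0.444 -0.001] z [-0.003  0.002 -1.   ] w 53.4 F [-1.1 -1.   0.6]
red [ 420.51 -280.42   -5.69] 0.063 n 4989
   placed red [ 420.7 -277.1   55.3] [ 4.2009e+02 -2.7951e+02  2.3580e+01  1.0000e-02]
blue [ 498.72 -276.52   -3.45] 0.065 n 4804
   placed blue [ 498.  -272.9   55.4] [ 4.9825e+02 -2.7564e+02  2.6480e+01  1.0000e-02]
green [ 581.16 -250.49   -2.36] 0.06 n 4685
   placed green [ 580.1 -247.3   55.3] [ 5.8099e+02 -2.4998e+02  2.7080e+01  1.0000e-02]
yellow [ 657.64 -257.76   -3.7 ] 0.051 n 4156
fin [[-82.7, -22.5, 57.2], [-74.3, 1.5, 62.2], [-68.3, 24.1, 66.7]]
fin0 [[-73.8, -22.2, 56.5], [-64.5, 0.8, 61.6], [-58.6, 24.8, 64.6]]
```

View pics/f1.png

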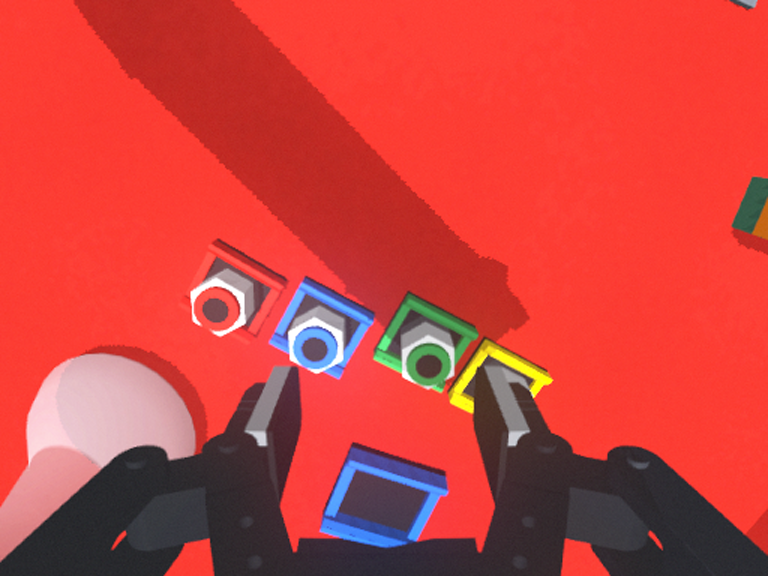

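View pics/f2.png

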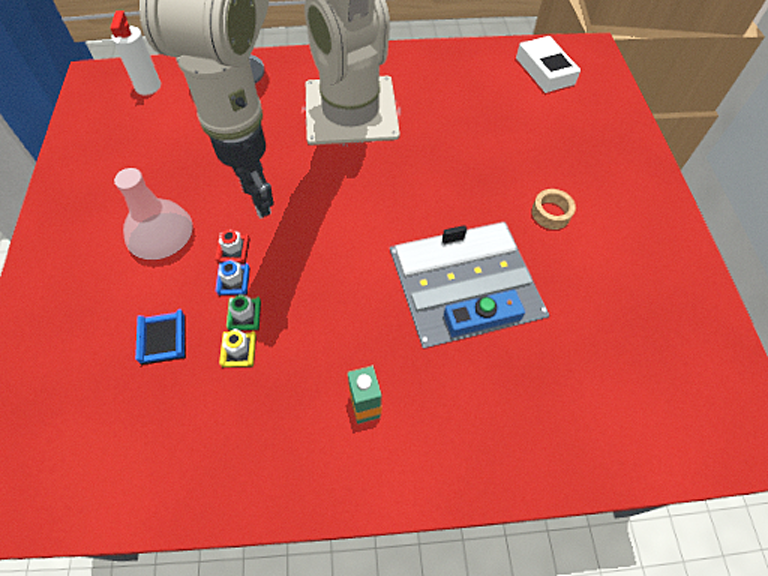

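All four couplings stand in their own holders in the scene view: red (231,241), blue (232,272), green (240,307), yellow (235,343). Red, blue and green tops read 55 mm now; yellow read 55 mm after its placing. The jaw is open, and the vase, carton and tape look undisturbed. Handing in.

```bash
python3 -c "
from station import job
print(job.job_done())"
```

```text
the job is handed in; nothing more can be done
None
```

The job is handed in (no verdict was returned): all four couplings were clamped square, the start button was pressed fully down, the jaw was reopened and left open, and each coupling sits fully down in its own-colour holder, with the vase, carton and tape undisturbed.

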